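Tip a cured soap log out of its tilting mould

ROBOT

A 6-joint arm with a two-finger parallel gripper is mounted at the origin on the work surface. World frame = base frame: x ahead of the robot, y to its left, z up, the work surface at z = 0. Lengths are in m, angles in rad, forces in N, time in s.
With the tool pointing down it reaches from about 0.25 to 0.775 m from the base axis. Payload 4 kg.
Tool frame: the origin (TCP) lies at the very end of the fingers, on their centre line; the grasp point (between the pads) lies 19 mm behind it; z points along the fingers, x is the direction in which the jaws open and shut, and the axes are right-handed (so a half turn about z gives the same grasp; the last joint's range is limited). The gripper opens to 94 mm and grips with 3 to 60 N. Pads are 16 mm wide; open, the fingers measure 119 mm over their backs; the gripper's body (75 mm by 177 mm) begins 78 mm behind the grasp point.
Start: joints at [-1.419, 0.087, 1.371, -0, 1.684, -0.103], TCP at [0.139, -0.532, 0.206] pointing down, gripper open.
Joint ranges: [-3.1, 3.1], [-0.76, 2.03], [0.27, 2.55], [-1.08, 4.22], [0.17, 2.65], [-2.57, 2.57]. Speed limits (rad/s): [2.79, 2.79, 3.14, 3.14, 3.14, 3.14].

INTERFACE

Orientations are given as [roll, pitch, yaw] about the fixed x, y, z axes, in that order (R = Rz(yaw) Ry(pitch) Rx(roll)).
In Python, from bench import robot, cams, ticket gives the robot as it stands.
- The arm moves only by the tool jog_arm, never from a script. Its argument "series" is a list of rows, each an object of numbers: "x", "y", "z": the shift along the tool's x, y, z in m; "rx", "ry", "rz": the turn, a rotation vector about the tool's x, y, z in degrees. A call has 1 to 12 rows; each row shifts and turns the pose as measured when the row begins, along the tool's axes as they then stand; what a row does not reach is not made up. A row lasts 1/12 s, in which the tool goes at most 41.7 mm and 7.16 degrees, less where a joint would pass 70% of its speed; a pose out of reach is approached as far as the arm can. A call with a gripper value outside its range is refused whole. "claw" is the opening, from 0 (shut) to 1 (fully open), set as the call begins (left out, the last holds). The fingers move at their own pace and stop on an object; the grip force is fixed at half the most. Time passes only in rows, so rows that do not move let the fingers close. It gives the time, the measured TCP pose, the force and the opening at its end, in the units of the state.
- robot.get_obs(): the state, without advancing time (a new reading comes with each control period).
- cams.snapshot(name): name is "scene" or "top" or "wrist"; returns a dict with "img" (480x640x3 uint8, red, green, blue), "mtx" (3x3 intrinsics, pixels), "origin" and "attitude" of the camera in the world. Camera axes: x right, y down, z forward; pixel columns grow to the right and rows downward; lengths in m; the calibration is good to about 2 mm. A picture is of the moment at which its call begins. There is no depth.
- ticket.close_job(): hands the job in, once; it reports no verdict.
Trained networks look in a picture, given as the dict that the camera call returned (one of the last four; its "shot" number tells which), for a name from the list of things; names that differ only in an ending like _2 or _b are one class to them, and where a whole thing is asked for, a point or a joint stands for the part that bears it (a point fixed in the world has none). Each returns a list of dicts, best first, with "p" (0 to 1); they miss things now and then, are a little off and sometimes report something else, mostly with a low value. They report only what shows in the picture. A call takes as long as a camera call. They do not tell look-alikes from the thing itself.
- cams.look_for(thing, picture): "bbox" ([left, top, width, height] in pixels, round what is visible of it).
The state is a dict: "time": time; "joint_positions": joint angles; "qvel": joint speeds; "joint_torque": joint torques, N m; "tool_pos": TCP position; "ee_rot": TCP orientation; "wrist_force": force on the tool from outside, world axes, zero at the start; "wrist_torque": the same for the moment, N m; "width": finger opening in m.
Only numpy, scipy, OpenCV 4.12 (cv2) and the standard library are available. Lean on these libraries where they do the work, as an engineer would, in place of code of your own. Each camera call takes 0.05 s, during which the arm holds its last target.

TASK

Set aside the jar that stands in front of the tipping mould, leaving it upright on the table, and move the wooden tray into its place, squarely under the mould's pouring lip. Then use the lever to tip the mould to 50 degrees, hold it there for a second so that the soap log rolls out into the tray, and bring the empty mould back level and let go. Do not touch the soap or tip the mould much past 50, do not knock the jar over, and leave the other things on the table where they are.

Things in the scene. Friction and masses are not known exactly. Their poses are not given: they have to be found in the camera images.
- stand: Fixed steel stand of the tipping mould. Origin at table level below the hinge's middle; z up, x along the hinge axis, +y the way the mould pours. Base 200 x 100 mm (y -70 to 30), 12 mm thick; posts at x = -80 and 80, y -20 to 20, 142 mm high, 12 mm thick in x. Hinge axis 120 mm above the table.
- mould (a joint): Tilt of the mould, rad: 0 level, positive = lip going down; 0.873 is 50 degrees. Range -0.3 to 1.4; the stiff hinge (0.3 N m friction) stays where it is left, with no stop at level. The mould is an aluminium trough 136 (x) by 100 mm (y), walls to 22 mm above the hinge, open at +y; floor 18.5 mm below the hinge, with a 3.5 mm step, so the soap rolls out from about 33 degrees on.
- lever_grip (a point): Centre of the lever's wooden grip: a roller 18 mm in diameter, 40 mm long along the stand's x, on a 10 mm rod; it can be straddled in y. With the mould level it is at stand x = -110, y = 0, 90 mm above the hinge axis (210 mm above the table). It turns with the mould on a 90 mm radius in the stand's y-z plane: push it to +y to tip the mould, to -y to bring it back.
- mould_lip (a point): Middle of the pouring lip's upper edge; with the mould level it is at stand y = 53 mm, 105 mm above the table. At 50 degrees the lip's underside comes down to about 60 mm above the table, at stand y = 20.
- soap_center (a point): Centre of the soap log, a cream-coloured solid cylinder 44 mm in diameter and 110 mm long, about 160 g, lying in the mould along the stand's x.
- dial (a point): Centre of the round dial (radius 50 mm) outside the stand's +x post, on the hinge axis: ticks each 10 degrees; the two long thick ones are level (straight up) and 50 degrees (towards the stand's +y). A small black pointer turns with the mould.
- tray: Loose open wooden tray, 170 (its x) by 140 mm (its y), 40 mm high, walls and floor 6 mm thick, about 350 g; origin at the centre of its underside. It may be slid or pinched by a wall. It belongs with its centre about 110 mm from the stand's origin along the stand's +y, long side along the stand's x; the centre may be off by 35 mm.
- jar: Closed clear glass jar with a wooden lid, 66 mm in diameter, 90 mm high, about 250 g, standing in front of the lip; origin at the centre of its underside. Any free spot of the table will do for it, clear of the tray. Fixed equipment not listed here: all of it lies at |y| > 0.44 m or x > 0.85 m (world), save a small jar (66 mm wide, 80 high) at x 0.79, y -0.36.
- amber_bottle: Bystander: amber bottle with black cap, 60 mm diameter, 130 mm high; origin at the centre of its underside.
- mortar: Bystander: white mortar, 92 mm diameter, 55 mm high, with its pestle in it rising to 85 mm; origin at the centre of its underside.
- carton: Bystander: cardboard carton 45 x 60 mm, 110 mm high; origin at the centre of its underside.
- tall_jar: Bystander: green glass jar with wooden lid, 70 mm diameter, 120 mm high; origin at the centre of its underside.
- bowl: Bystander: white bowl, 110 mm diameter, 45 mm high; origin at the centre of its underside.
- soap: The same soap log; its origin turns with it as it rolls, so use point soap_center.
Things that resemble listed ones, but are neither listed nor needed, are in the scene too. Leave any blue look-alike of the jar alone. There is more than one size of the tray; the one meant has the size given above.

How it is judged:
On the way, in this order (a step that is already met when the one before it is completed fails the run):
1. the jar is out of the way and the tray stands under the lip, its centre 70 to 150 mm in front of the hinge and within 35 mm of the mould's middle, with the soap still in the mould (y of tray in the frame of stand between 0.07 and 0.15 m and x of tray in the frame of stand between -0.035 and 0.035 m and angle between jar's own z axis and vertical below 0.1 rad and height (world z) of jar between -0.01 and 0.01 m and horizontal distance between jar and tray above 0.09 m and height (world z) of soap_center above 0.1 m), for 0.3 s.
2. the mould is held at 50 degrees, within 8, for 0.8 s (value of joint mould between 0.733 and 1.012 rad), for 0.8 s.
At the end, for the whole second after the job is handed in: The mould is level within 5 degrees and still; the soap lies at rest inside the tray, which stands flat on the table; the jar stands upright on the table, clear of the tray (value of joint mould between -0.087 and 0.087 rad and velocity of joint mould between -0.05 and 0.05 rad/s and x of soap_center in the frame of tray between -0.08 and 0.08 m and y of soap_center in the frame of tray between -0.065 and 0.065 m and z of soap_center in the frame of tray between 0.01 and 0.045 m and linear speed of soap below 0.05 m/s and height (world z) of tray between -0.01 and 0.006 m and angle between tray's own z axis and vertical below 0.05 rad and angle between jar's own z axis and vertical below 0.1 rad and height (world z) of jar between -0.01 and 0.01 m and horizontal distance between jar and tray above 0.09 m); the robot touches nothing.
It fails at once if a bystander is moved by more than 30 mm (distance of any of amber_bottle, mortar, carton, tall_jar, bowl from where it was at the start of the episode above 0.03 m).
It fails at once if the jar is knocked over (angle between jar's own z axis and vertical above 0.6 rad).
It fails at once if the mould is tipped past 65 degrees (value of joint mould above 1.134 rad).
It fails at once if the robot touches the soap (contact force between soap and the fingers above 0.5 N or contact force between soap and the arm above 0.5 N).
It also fails if it takes over 67 s, if anything falls off the work surface, if the arm or the gripper's body presses on something with over 40 N, if the wrist force passes 120 N, or if a joint passes its speed limit or range.

## Working session

There is one attempt and no reset: what is moved stays moved. The work goes in short steps, Python scripts to look and compute and a tool call to move; the robot and the scene stay as the last step left them, time stands still between calls to the robot, and variables do not carry over. Pictures are saved under pics/ and viewed, and the job is handed in when it is done.

Besides the shell and the picture viewer there is one more tool, called in YAML: its name, and indented under it one key for each argument. jog_arm: Moves the arm, as the interface text tells. Its arguments: {"type":"object","properties":{"series":{"type":"array","items":{"type":"object","properties":{"x":{"type":"number"},"y":{"type":"number"},"z":{"type":"number"},"rx":{"type":"number"},"ry":{"type":"number"},"rz":{"type":"number"}}}},"claw":{"type":"number"}},"required":["series"]}

```bash
ls; mkdir -p pics; cat > h.py <<'E'
import numpy as np, cv2
from bench import robot, cams, ticket
def snap(n,fn=None):
    s=cams.snapshot(n)
    if fn: cv2.imwrite('pics/'+fn+'.png',s['img'][:,:,::-1])
    return s
def Rm(s):
    a=np.array(s['attitude'],float)
    if a.shape==(3,3): return a
    from scipy.spatial.transform import Rotation as R
    return R.from_euler('xyz',a).as_matrix() if a.size==3 else R.from_quat(a).as_matrix()
def px2w(s,u,v,z):
    d=Rm(s)@np.linalg.inv(np.array(s['mtx']))@np.array([u,v,1.]); o=np.array(s['origin'])
    return o+d*(z-o[2])/d[2]
def w2px(s,p):
    c=np.array(s['mtx'])@(Rm(s).T@(np.array(p)-np.array(s['origin']))); return c[:2]/c[2]
E
python3 - <<'E'
from h import *
for n in ['scene','top']:
    s=snap(n,n+'0'); print(n,s['origin'],s['attitude'],s['mtx'],s['shot'])
    for t in ['stand','mould','lever_grip','tray','jar','soap','dial','amber_bottle','mortar','carton','tall_jar','bowl']:
        print(t,[(np.round(d['bbox']).astype(int).tolist(),round(d['p'],2)) for d in cams.look_for(t,s)])
print(robot.get_obs())
E
```

```text
pics
scene [1.17393501 0.06249251 1.21001886] [-2.58788141  0.00465568  1.67646295] [[469.61357447   0.         327.66515519]
 [  0.         469.61357447 235.39506975]
 [  0.           0.           1.        ]] 1
stand [([220, 186, 46, 113], 0.92)]
mould [([219, 187, 46, 95], 0.82)]
lever_grip [([224, 185, 47, 95], 0.87)]
tray [([440, 183, 43, 38], 0.78), ([377, 252, 56, 69], 0.75)]
jar [([275, 244, 25, 35], 0.68), ([320, 201, 21, 32], 0.59)]
soap [([234, 223, 22, 42], 0.79)]
dial [([222, 186, 46, 112], 0.86), ([376, 253, 55, 68], 0.46)]
amber_bottle [([268, 294, 26, 39], 0.9)]
mortar [([254, 197, 31, 31], 0.75)]
carton [([362, 200, 26, 36], 0.95), ([222, 187, 46, 112], 0.69)]
tall_jar [([362, 321, 27, 38], 0.77)]
bowl [([208, 163, 36, 31], 0.69)]
top [ 0.37426839 -0.01138465  1.43795229] [-3.02857772  0.01496384 -1.56173331] [[486.47107307   0.         315.44198103]
 [  0.         486.47107307 240.99100957]
 [  0.           0.           1.        ]] 2
stand [([382, 189, 47, 86], 0.9)]
mould [([382, 203, 44, 70], 0.81), ([352, 223, 23, 22], 0.25)]
lever_grip [([385, 200, 44, 71], 0.7
[... 327 characters left out ...]
[433, 315, 38, 39], 0.82)]
{'time': 1.3, 'joint_positions': array([-1.41910931e+00,  8.71725453e-02,  1.37071803e+00, -1.15414046e-05,
        1.68362524e+00, -1.03091675e-01]), 'qvel': array([ 0.00089253,  0.00122053,  0.00152355, -0.00144962, -0.00103083,
       -0.00061067]), 'joint_torque': array([ 9.94353359e-04, -3.40036833e+01, -3.02593911e+01,  7.16559472e-02,
        2.33873713e-02,  1.76256884e-05]), 'tool_pos': array([ 0.13861334, -0.53224725,  0.20551174]), 'ee_rot': array([ 3.14157334e+00, -7.52442011e-05, -1.31601894e+00]), 'wrist_force': array([ 0.85374331, -0.69393296,  0.06364808]), 'wrist_torque': array([-0.02359552, -0.03940654, -0.03041214]), 'width': 0.09355668769152979}
```

```bash
python3 - <<'E'
import cv2
a=cv2.imread('pics/scene0.png'); cv2.imwrite('pics/s0c.png',cv2.resize(a[150:370,190:500],(800,568),interpolation=cv2.INTER_CUBIC))
a=cv2.imread('pics/top0.png'); cv2.imwrite('pics/t0c.png',cv2.resize(a[150:370,150:480],(800,533),interpolation=cv2.INTER_CUBIC))
E
```

```text
(no output)
```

View pics/s0c.png

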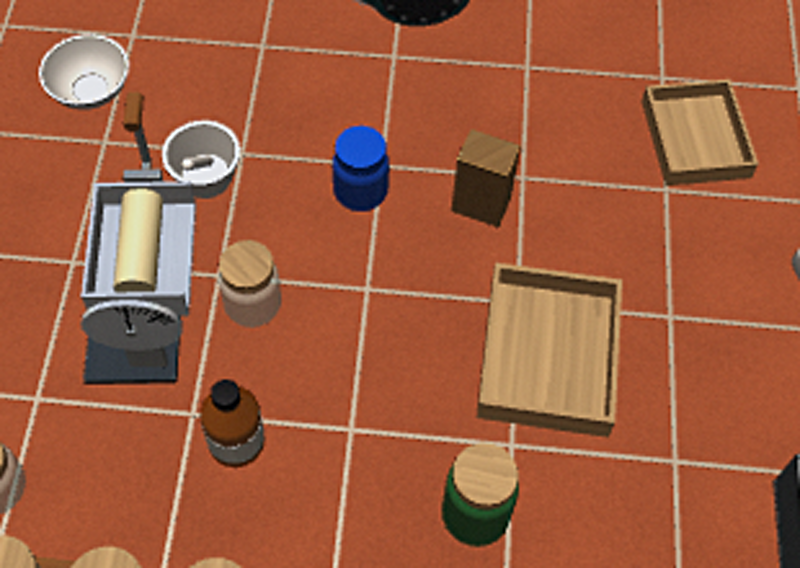

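View pics/t0c.png

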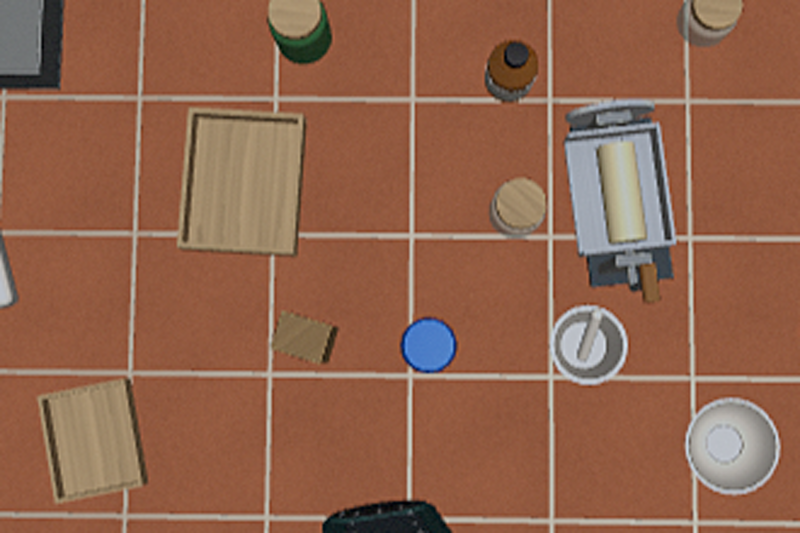

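View pics/top0.png

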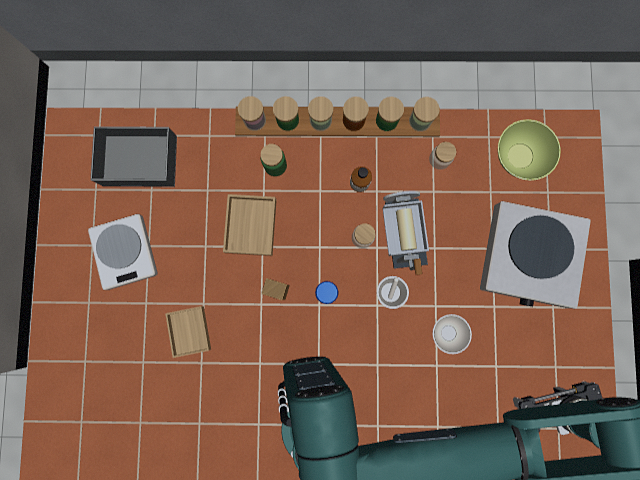

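```bash
python3 - <<'E'
import cv2
a=cv2.imread('pics/top0.png')
def c(src,x,y,w,h,fn,k):cv2.imwrite('pics/'+fn+'.png',cv2.resize(src[y:y+h,x:x+w],(w*k,h*k),interpolation=cv2.INTER_CUBIC))
c(a,345,185,90,95,'t1',6); c(a,218,185,64,80,'t2',7)
b=cv2.imread('pics/scene0.png'); c(b,205,180,110,130,'s1',4)
E
```

```text
(no output)
```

View pics/t1.png

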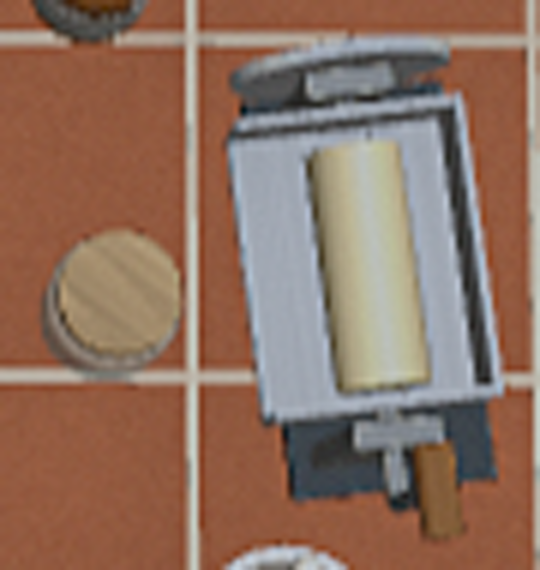

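View pics/t2.png

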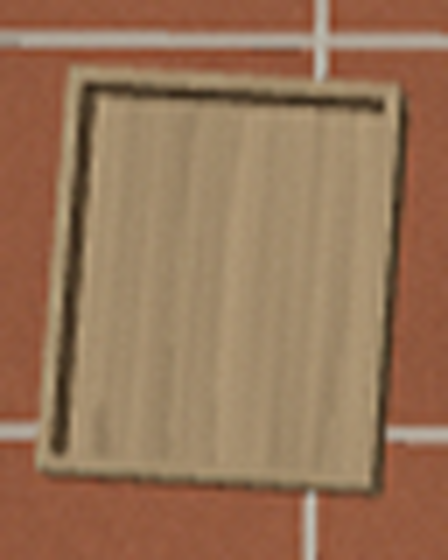

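View pics/s1.png

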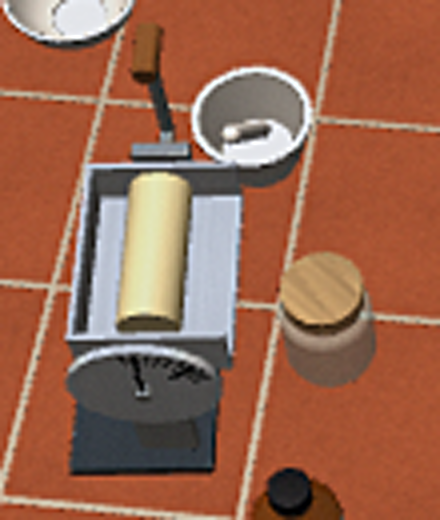

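```bash
cat > g.py <<'E'
from h import *
# stored top cam (no time cost)
T=dict(origin=[0.37426839,-0.01138465,1.43795229],attitude=[-3.02857772,0.01496384,-1.56173331],mtx=[[486.47107307,0,315.44198103],[0,486.47107307,240.99100957],[0,0,1]])
S=dict(origin=[1.17393501,0.06249251,1.21001886],attitude=[-2.58788141,0.00465568,1.67646295],mtx=[[469.61357447,0,327.66515519],[0,469.61357447,235.39506975],[0,0,1]])
E
python3 - <<'E'
from g import *
np.set_printoptions(precision=4,suppress=True)
t1=lambda u,v,z:px2w(T,345+u/6-.4,185+v/6-.4,z)
t2=lambda u,v,z:px2w(T,218+u/7-.4,185+v/7-.4,z)
s1=lambda u,v,z:px2w(S,205+u/4-.4,180+v/4-.4,z)
b1=t1(290,497,.012);b2=t1(497,478,.012)
print('base top',b1,b2,np.linalg.norm(b1-b2)); 
b3=s1(70,474,.0);b4=s1(216,470,.0);print('base scene +x edge',b3,b4,np.linalg.norm(b3-b4))
w1=t1(460,93,.142);w2=t1(500,392,.142);print('mould back',w1,w2,np.linalg.norm(w1-w2),np.arctan2(*(w1-w2)[[1,0]]))
f1=t1(230,140,.142);f2=t1(268,422,.142);print('front',f1,f2,np.linalg.norm(f1-f2))
print('grip top', t1(434,445,.219),t1(442,540,.219))
print('soap top', t1(371,265,.145))
print('jar lid', t1(119,292,.09), s1(322,290,.09))
c=[t2(*p,.04) for p in [(72,67),(405,85),(378,492),(37,470)]]
for p in c: print(p)
for i in range(4): print(np.linalg.norm(c[i]-c[(i+1)%4]),end=' ')
print('tray',np.mean(c,0))
e=(c[0]-c[3]+c[1]-c[2]); print('yaw deg',np.degrees(np.arctan2(e[1],e[0])))
# bystanders
for n,bb,h in [('mortar',[377,272,30,34],.055),('bowl',[433,315,38,39],.045),('carton',[258,279,34,20],.11),('blue',[315,280,24,25],.09)]:
    print(n,px2w(T,bb[0]+bb[2]/2,bb[1]+bb[3]/2,h))
print('amber cap',px2w(T,362,173,.13),'tall',px2w(T,150+297/2.424,150+15/2.424,.12))
E
```

```text
base top [ 0.4598 -0.216   0.012 ] [ 0.4698 -0.3167  0.012 ] 0.10124377155368407
base scene +x edge [ 0.6664 -0.2944  0.    ] [ 0.6528 -0.1932  0.    ] 0.10213503655423618
mould back [ 0.6343 -0.2752  0.142 ] [ 0.4994 -0.2909  0.142 ] 0.13583433873560652 0.11541025556857472
front [ 0.6122 -0.1719  0.142 ] [ 0.4852 -0.1879  0.142 ] 0.1280234878698461
grip top [ 0.4695 -0.2464  0.219 ] [ 0.43   -0.2492  0.219 ]
soap top [ 0.5556 -0.2339  0.145 ]
jar lid [ 0.5498 -0.1263  0.09  ] [ 0.5515 -0.1263  0.09  ]
[0.669 0.269 0.04 ]
[0.6622 0.1292 0.04  ]
[0.4915 0.1372 0.04  ]
[0.4995 0.2785 0.04  ]
0.13999520155939388 0.17093626066135784 0.14155868655439255 0.16982738316953924 tray [0.5805 0.2035 0.04  ]
yaw deg -2.950714848068798
mortar [ 0.3962 -0.2067  0.055 ]
bowl [ 0.2707 -0.3751  0.045 ]
carton [0.3926 0.1187 0.11  ]
blue [ 0.3845 -0.023   0.09  ]
amber cap [ 0.7114 -0.1166  0.13  ] tall [0.7606 0.1314 0.12  ]
```

```bash
cat > p.py <<'E'
from g import *
from scipy.spatial.transform import Rotation as R
import sys
np.set_printoptions(precision=4,suppress=True)
O=np.array([.5599,-.2352]);yw=np.radians(6.5);XH=np.array([np.cos(yw),np.sin(yw)]);YH=np.array([-np.sin(yw),np.cos(yw)])
def st(x,y): return O+x*XH+y*YH
def inst(p): d=np.array(p)[:2]-O; return np.array([d@XH,d@YH])
def go(x,y,z,yawdeg=None):
    o=robot.get_obs(); r=R.from_euler('xyz',o['ee_rot']); d=r.inv().apply(np.array([x,y,z])-o['tool_pos'])
    print('t',o['time'],'pos',o['tool_pos'],'rpy',np.degrees(o['ee_rot']),'w',o['width'],'F',o['wrist_force'])
    print('tool shift',d, 'rows>=',np.linalg.norm(d)/.0417)
    if yawdeg is not None:
        t=R.from_euler('xyz',[180,0,yawdeg],degrees=True); print('turn',(r.inv()*t).as_rotvec(degrees=True))
E
python3 -c "
from p import *
go(.35,-.35,.32,6.5)
print(st(0,.11),inst([.5505,-.1263]))"
```

```text
t 1.3 pos [ 0.1386 -0.5322  0.2055] rpy [179.9989  -0.0043 -75.4023] w 0.09355668769152979 F [ 0.8537 -0.6939  0.0636]
tool shift [-0.1231 -0.2505 -0.1145] rows>= 7.234338273265103
turn [  0.004   -0.0028 -81.9023]
[ 0.5474 -0.1259] [0.003  0.1093]
```

jog_arm:
  series:
    - {"z": -0.02,"rz": -7}
    - {"z": -0.02,"rz": -7}
    - {"z": -0.02,"rz": -7}
    - {"z": -0.02,"rz": -7}
    - {"z": -0.02,"rz": -7}
    - {"z": -0.02,"rz": -7}
    - {"rz": -7}
    - {"rz": -7}
    - {"rz": -7}
    - {"rz": -7}
    - {"rz": -7}
    - {"rz": -5}
  claw: 1

```text
invalid input
```

```bash
python3 -c "
from p import *
go(.5505,-.1263,.32,6.5)"
```

```text
t 1.3 pos [ 0.1386 -0.5322  0.2055] rpy [179.9989  -0.0043 -75.4023] w 0.09355668769152979 F [ 0.8537 -0.6939  0.0636]
tool shift [-0.289  -0.5009 -0.1145] rows>= 14.13752649842036
turn [  0.004   -0.0028 -81.9023]
```

jog_arm:
  series:
    - {"x": 0,"y": 0,"z": -0.02,"rx": 0,"ry": 0,"rz": -7}
    - {"x": 0,"y": 0,"z": -0.02,"rx": 0,"ry": 0,"rz": -7}
    - {"x": 0,"y": 0,"z": -0.02,"rx": 0,"ry": 0,"rz": -7}
    - {"x": 0,"y": 0,"z": -0.02,"rx": 0,"ry": 0,"rz": -7}
    - {"x": 0,"y": 0,"z": -0.02,"rx": 0,"ry": 0,"rz": -7}
    - {"x": 0,"y": 0,"z": -0.02,"rx": 0,"ry": 0,"rz": -7}
    - {"x": 0,"y": 0,"z": 0,"rx": 0,"ry": 0,"rz": -7}
    - {"x": 0,"y": 0,"z": 0,"rx": 0,"ry": 0,"rz": -7}
    - {"x": 0,"y": 0,"z": 0,"rx": 0,"ry": 0,"rz": -7}
    - {"x": 0,"y": 0,"z": 0,"rx": 0,"ry": 0,"rz": -7}
    - {"x": 0,"y": 0,"z": 0,"rx": 0,"ry": 0,"rz": -7}
    - {"x": 0,"y": 0,"z": 0,"rx": 0,"ry": 0,"rz": -5}

```text
time: 2.3
tool_pos: [0.1386, -0.5319, 0.3313]
ee_rot: [-3.141, -0.0, 0.154]
wrist_force: [-0.2, 0.6, 0.8]
width: 0.0939
```

```bash
python3 -c "
from p import *
go(.5505,-.1263,.32,6.5)"
```

```text
t 2.3 pos [ 0.1386 -0.5319  0.3313] rpy [-179.9655   -0.0054    8.826 ] w 0.09386932319533034 F [-0.207   0.6168  0.7714]
tool shift [ 0.4692 -0.3376  0.0116] rows>= 13.865304304599837
turn [-0.0346 -0.0047  2.326 ]
```

jog_arm:
  series:
    - {"x": 0.033,"y": -0.024,"rz": 2.3}
    - {"x": 0.033,"y": -0.024}
    - {"x": 0.033,"y": -0.024}
    - {"x": 0.033,"y": -0.024}
    - {"x": 0.033,"y": -0.024}
    - {"x": 0.033,"y": -0.024}
    - {"x": 0.033,"y": -0.024}
    - {"x": 0.033,"y": -0.024}
    - {"x": 0.033,"y": -0.024}
    - {"x": 0.033,"y": -0.024}
    - {"x": 0.033,"y": -0.024}
    - {"x": 0.033,"y": -0.024}

```text
invalid input
```

```bash
python3 -c "
from p import *
go(.5505,-.1263,.2,6.5)"
```

```text
t 2.3 pos [ 0.1386 -0.5319  0.3313] rpy [-179.9655   -0.0054    8.826 ] w 0.09386932319533034 F [-0.207   0.6168  0.7714]
tool shift [ 0.4692 -0.3376  0.1316] rows>= 14.21580824209868
turn [-0.0346 -0.0047  2.326 ]
```

All six keys are needed in each row.

jog_arm:
  series:
    - {"x": 0.033,"y": -0.024,"z": 0,"rx": 0,"ry": 0,"rz": 2.3}
    - {"x": 0.033,"y": -0.024,"z": 0,"rx": 0,"ry": 0,"rz": 0}
    - {"x": 0.033,"y": -0.024,"z": 0,"rx": 0,"ry": 0,"rz": 0}
    - {"x": 0.033,"y": -0.024,"z": 0,"rx": 0,"ry": 0,"rz": 0}
    - {"x": 0.033,"y": -0.024,"z": 0,"rx": 0,"ry": 0,"rz": 0}
    - {"x": 0.033,"y": -0.024,"z": 0,"rx": 0,"ry": 0,"rz": 0}
    - {"x": 0.033,"y": -0.024,"z": 0,"rx": 0,"ry": 0,"rz": 0}
    - {"x": 0.033,"y": -0.024,"z": 0,"rx": 0,"ry": 0,"rz": 0}
    - {"x": 0.033,"y": -0.024,"z": 0,"rx": 0,"ry": 0,"rz": 0}
    - {"x": 0.033,"y": -0.024,"z": 0,"rx": 0,"ry": 0,"rz": 0}
    - {"x": 0.033,"y": -0.024,"z": 0,"rx": 0,"ry": 0,"rz": 0}
    - {"x": 0.033,"y": -0.024,"z": 0,"rx": 0,"ry": 0,"rz": 0}
  claw: 1.0

```text
time: 3.3
tool_pos: [0.5025, -0.1973, 0.3295]
ee_rot: [3.141, -0.001, 0.098]
wrist_force: [0.9, -0.7, 1.8]
width: 0.094
```

```bash
python3 -c "
from p import *
go(.5505,-.1263,.2,6.5)"
```

```text
t 3.3 pos [ 0.5025 -0.1973  0.3295] rpy [179.9418  -0.0531   5.6291] w 0.09397724740772201 F [ 0.8679 -0.6535  1.7502]
tool shift [ 0.0546 -0.0661  0.1295] rows>= 3.7251071187968177
turn [ 0.0586 -0.0526 -0.8709]
```

jog_arm:
  series:
    - {"x": 0.02,"y": -0.025,"z": 0,"rx": 0,"ry": 0,"rz": -0.9}
    - {"x": 0.02,"y": -0.025,"z": 0,"rx": 0,"ry": 0,"rz": 0}
    - {"x": 0.015,"y": -0.018,"z": 0,"rx": 0,"ry": 0,"rz": 0}
    - {"x": 0.002,"y": -0.003,"z": 0.03,"rx": 0,"ry": 0,"rz": 0}
    - {"x": 0,"y": 0,"z": 0.04,"rx": 0,"ry": 0,"rz": 0}
    - {"x": 0,"y": 0,"z": 0.04,"rx": 0,"ry": 0,"rz": 0}
    - {"x": 0,"y": 0,"z": 0.02,"rx": 0,"ry": 0,"rz": 0}
    - {"x": 0,"y": 0,"z": 0,"rx": 0,"ry": 0,"rz": 0}

```text
time: 3.97
tool_pos: [0.562, -0.1066, 0.196]
ee_rot: [3.14, -0.01, 0.131]
wrist_force: [-0.3, 0.3, -0.7]
width: 0.0938
```

```bash
python3 -c "
from p import *
go(.5505,-.1263,.045,6.5)
s=snap('wrist','w1');print(w2px(s,[.5505,-.1263,.09]))
s=snap('scene','s2')"
```

```text
t 3.9667 pos [ 0.562  -0.1066  0.196 ] rpy [179.9221  -0.5486   7.5319] w 0.09379771845378924 F [-0.3293  0.3333 -0.6591]
tool shift [-0.0154  0.0179  0.1509] rows>= 3.662579847929684
turn [ 0.0729 -0.5493  1.0316]
[307.0103 258.7815]
```

View pics/w1.png

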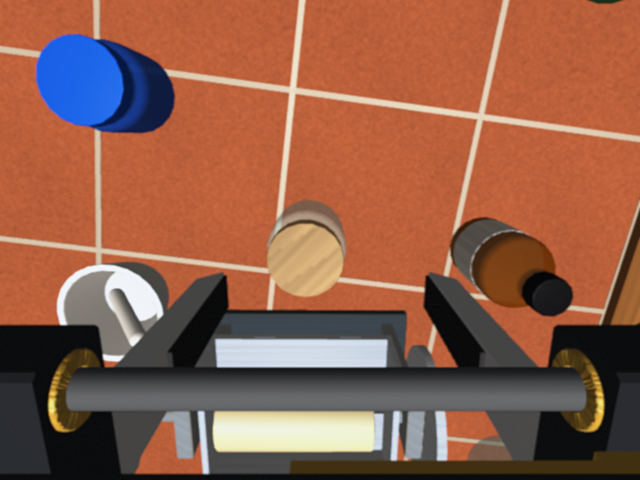

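The wrist view shows the jar's lid at (306,258), right on my predicted (307,259). It's the clear jar, with the blue look-alike away at (85,80). I'll now align and descend.

jog_arm:
  series:
    - {"x": -0.008,"y": 0.009,"z": 0,"rx": 0,"ry": -0.5,"rz": 1.0}
    - {"x": -0.007,"y": 0.009,"z": 0,"rx": 0,"ry": 0,"rz": 0}
    - {"x": 0,"y": 0,"z": 0,"rx": 0,"ry": 0,"rz": 0}
    - {"x": 0,"y": 0,"z": 0,"rx": 0,"ry": 0,"rz": 0}

```text
time: 4.4
tool_pos: [0.553, -0.1313, 0.2093]
ee_rot: [3.131, -0.018, 0.11]
wrist_force: [-0.3, 0.2, -0.1]
width: 0.0936
```

```bash
python3 -c "
from p import *
go(.5505,-.1263,.045,6.5)"
```

```text
t 4.4 pos [ 0.553  -0.1313  0.2093] rpy [179.4086  -1.0484   6.3251] w 0.09362783843491816 F [-0.2962  0.1958 -0.1364]
tool shift [-0.005  -0.0069  0.1642] rows>= 3.9424997620756947
turn [ 0.593  -1.0475 -0.1803]
```

jog_arm:
  series:
    - {"x": -0.004,"y": -0.004,"z": 0,"rx": 0,"ry": 0,"rz": 0}
    - {"x": 0,"y": 0,"z": 0.02,"rx": 0,"ry": 0,"rz": 0}
    - {"x": 0,"y": 0,"z": 0.02,"rx": 0,"ry": 0,"rz": 0}
    - {"x": 0,"y": 0,"z": 0.02,"rx": 0,"ry": 0,"rz": 0}

```text
time: 4.73
tool_pos: [0.5547, -0.1309, 0.16]
ee_rot: [3.122, -0.039, 0.108]
wrist_force: [0.9, -0.6, -0.1]
width: 0.0941
```

```bash
python3 -c "
from p import *
go(.5505,-.1263,.045,6.5)"
```

```text
t 4.7333 pos [ 0.5547 -0.1309  0.16  ] rpy [178.8906  -2.2582   6.1855] w 0.09405810079677349 F [ 0.946  -0.5938 -0.1054]
tool shift [-0.0082 -0.0072  0.1146] rows>= 2.7611805920648993
turn [ 1.1154 -2.2551 -0.3363]
```

jog_arm:
  series:
    - {"x": -0.008,"y": -0.007,"z": 0,"rx": 1.1,"ry": -2.3,"rz": -0.3}
    - {"x": 0,"y": 0,"z": 0,"rx": 0,"ry": 0,"rz": 0}

```text
time: 4.9
tool_pos: [0.5431, -0.1236, 0.1559]
ee_rot: [-3.138, 0.008, 0.113]
wrist_force: [0.2, -1.2, 1.2]
width: 0.0939
```

```bash
python3 -c "
from p import *
go(.5505,-.1263,.045,6.5)"
```

```text
t 4.9 pos [ 0.5431 -0.1236  0.1559] rpy [-179.8088    0.4304    6.4537] w 0.09394707404654698 F [ 0.1982 -1.1874  1.211 ]
tool shift [0.0079 0.0039 0.1108] rows>= 2.6661622144117847
turn [-0.1914  0.4303 -0.047 ]
```

jog_arm:
  series:
    - {"x": 0.005,"y": 0.002,"z": 0.01,"rx": 0,"ry": 0.4,"rz": 0}
    - {"x": 0,"y": 0,"z": 0.01,"rx": 0,"ry": 0,"rz": 0}
    - {"x": 0,"y": 0,"z": 0.01,"rx": 0,"ry": 0,"rz": 0}
    - {"x": 0,"y": 0,"z": 0,"rx": 0,"ry": 0,"rz": 0}

```text
time: 5.23
tool_pos: [0.5504, -0.1254, 0.1255]
ee_rot: [-3.141, -0.007, 0.113]
wrist_force: [0.3, 0.1, -1.3]
width: 0.0941
```

```bash
python3 -c "
from p import *
go(.5505,-.1263,.045,6.5)"
```

```text
t 5.2333 pos [ 0.5504 -0.1254  0.1255] rpy [-179.9839   -0.3919    6.4569] w 0.09406041735169665 F [ 0.2904  0.1198 -1.3484]
tool shift [-0.0005  0.0009  0.0805] rows>= 1.9308662438512745
turn [-0.016  -0.3919 -0.043 ]
```

Aligned. I'll descend to z ≈ 0.045.

jog_arm:
  series:
    - {"x": 0,"y": 0,"z": 0.014,"rx": 0,"ry": -0.4,"rz": 0}
    - {"x": 0,"y": 0,"z": 0.014,"rx": 0,"ry": 0,"rz": 0}
    - {"x": 0,"y": 0,"z": 0.014,"rx": 0,"ry": 0,"rz": 0}
    - {"x": 0,"y": 0,"z": 0.014,"rx": 0,"ry": 0,"rz": 0}
    - {"x": 0,"y": 0,"z": 0.012,"rx": 0,"ry": 0,"rz": 0}
    - {"x": 0,"y": 0,"z": 0.008,"rx": 0,"ry": 0,"rz": 0}
    - {"x": 0,"y": 0,"z": 0,"rx": 0,"ry": 0,"rz": 0}

```text
time: 5.82
tool_pos: [0.5506, -0.1257, 0.0423]
ee_rot: [3.141, 0.0, 0.112]
wrist_force: [0.4, 0.6, 0.0]
width: 0.0943
```

```bash
python3 -c "
from p import *
go(.5505,-.1263,.045,6.5)"
```

```text
t 5.8167 pos [ 0.5506 -0.1257  0.0423] rpy [179.9606   0.0011   6.4296] w 0.09425309535841835 F [0.3751 0.5565 0.0135]
tool shift [-0.0002  0.0006 -0.0027] rows>= 0.06680021050021678
turn [ 0.0394  0.0011 -0.0704]
```

jog_arm:
  series:
    - {"x": 0,"y": 0,"z": 0,"rx": 0,"ry": 0,"rz": 0}
    - {"x": 0,"y": 0,"z": 0,"rx": 0,"ry": 0,"rz": 0}
    - {"x": 0,"y": 0,"z": 0,"rx": 0,"ry": 0,"rz": 0}
    - {"x": 0,"y": 0,"z": 0,"rx": 0,"ry": 0,"rz": 0}
    - {"x": 0,"y": 0,"z": 0,"rx": 0,"ry": 0,"rz": 0}
    - {"x": 0,"y": 0,"z": 0,"rx": 0,"ry": 0,"rz": 0}
  claw: 0.4

```text
time: 6.32
tool_pos: [0.5516, -0.126, 0.0436]
ee_rot: [3.14, -0.002, 0.112]
wrist_force: [-0.1, 0.3, -2.5]
width: 0.0651
```

```bash
python3 -c "
from p import *
go(.30,-.115,.15,6.5)"
```

```text
t 6.3167 pos [ 0.5516 -0.126   0.0436] rpy [179.8912  -0.1042   6.4288] w 0.06508936606803653 F [-0.0858  0.3006 -2.475 ]
tool shift [-0.2485 -0.0389 -0.1069] rows>= 6.554919815691438
turn [ 0.1089 -0.1042 -0.0713]
```

jog_arm:
  series:
    - {"x": 0,"y": 0,"z": -0.01,"rx": 0,"ry": 0,"rz": 0}
    - {"x": 0,"y": 0,"z": -0.02,"rx": 0,"ry": 0,"rz": 0}
    - {"x": 0,"y": 0,"z": -0.02,"rx": 0,"ry": 0,"rz": 0}
    - {"x": 0,"y": 0,"z": -0.02,"rx": 0,"ry": 0,"rz": 0}
    - {"x": 0,"y": 0,"z": -0.02,"rx": 0,"ry": 0,"rz": 0}
    - {"x": 0,"y": 0,"z": -0.01,"rx": 0,"ry": 0,"rz": 0}
    - {"x": -0.015,"y": -0.002,"z": 0,"rx": 0,"ry": 0,"rz": 0}
    - {"x": -0.025,"y": -0.004,"z": 0,"rx": 0,"ry": 0,"rz": 0}
    - {"x": -0.025,"y": -0.004,"z": 0,"rx": 0,"ry": 0,"rz": 0}
    - {"x": -0.025,"y": -0.004,"z": 0,"rx": 0,"ry": 0,"rz": 0}
    - {"x": -0.025,"y": -0.004,"z": 0,"rx": 0,"ry": 0,"rz": 0}
    - {"x": -0.025,"y": -0.004,"z": 0,"rx": 0,"ry": 0,"rz": 0}

```text
time: 7.32
tool_pos: [0.4068, -0.1188, 0.1496]
ee_rot: [3.141, -0.001, 0.115]
wrist_force: [-0.4, -0.4, -2.6]
width: 0.0657
```

```bash
python3 -c "
from p import *
go(.30,-.115,.15,6.5)"
```

```text
t 7.3167 pos [ 0.4068 -0.1188  0.1496] rpy [179.9661  -0.0737   6.5794] w 0.0657426128294716 F [-0.4313 -0.3722 -2.5976]
tool shift [-0.1057 -0.016  -0.0006] rows>= 2.562794304054961
turn [ 0.0338 -0.0737  0.0794]
```

jog_arm:
  series:
    - {"x": -0.025,"y": -0.004,"z": 0,"rx": 0,"ry": 0,"rz": 0}
    - {"x": -0.025,"y": -0.004,"z": 0,"rx": 0,"ry": 0,"rz": 0}
    - {"x": -0.02,"y": -0.004,"z": 0,"rx": 0,"ry": 0,"rz": 0}
    - {"x": -0.01,"y": -0.002,"z": 0,"rx": 0,"ry": 0,"rz": 0}
    - {"x": 0,"y": 0,"z": 0,"rx": 0,"ry": 0,"rz": 0}
    - {"x": 0,"y": 0,"z": 0.015,"rx": 0,"ry": 0,"rz": 0}
    - {"x": 0,"y": 0,"z": 0.02,"rx": 0,"ry": 0,"rz": 0}
    - {"x": 0,"y": 0,"z": 0.015,"rx": 0,"ry": 0,"rz": 0}
    - {"x": 0,"y": 0,"z": 0.01,"rx": 0,"ry": 0,"rz": 0}
    - {"x": 0,"y": 0,"z": 0,"rx": 0,"ry": 0,"rz": 0}

```text
time: 8.15
tool_pos: [0.3199, -0.1132, 0.0896]
ee_rot: [3.136, -0.008, 0.113]
wrist_force: [-1.3, 0.0, -3.0]
width: 0.0653
```

```bash
python3 -c "
from p import *
go(.30,-.115,.0436,6.5)"
```

```text
t 8.15 pos [ 0.3199 -0.1132  0.0896] rpy [179.6838  -0.4673   6.463 ] w 0.06532134399178759 F [-1.3117  0.0481 -3.0217]
tool shift [-0.0203 -0.0007  0.0458] rows>= 1.2029644036871612
turn [ 0.3164 -0.4672 -0.0383]
```

jog_arm:
  series:
    - {"x": -0.008,"y": 0,"z": 0.01,"rx": 0.3,"ry": -0.4,"rz": 0}
    - {"x": -0.006,"y": 0,"z": 0.01,"rx": 0,"ry": 0,"rz": 0}
    - {"x": 0,"y": 0,"z": 0.01,"rx": 0,"ry": 0,"rz": 0}
    - {"x": 0,"y": 0,"z": 0.005,"rx": 0,"ry": 0,"rz": 0}
    - {"x": 0,"y": 0,"z": 0,"rx": 0,"ry": 0,"rz": 0}

```text
time: 8.57
tool_pos: [0.3082, -0.1155, 0.0543]
ee_rot: [3.14, -0.004, 0.113]
wrist_force: [-0.1, 0.7, -3.0]
width: 0.0653
```

```bash
python3 -c "
from p import *
go(.30,-.115,.0436,6.5)"
```

```text
t 8.5667 pos [ 0.3082 -0.1155  0.0543] rpy [179.9128  -0.2491   6.4939] w 0.06534051785672905 F [-0.1201  0.694  -2.9998]
tool shift [-0.0081 -0.0015  0.0106] rows>= 0.32242331116563405
turn [ 0.0872 -0.2491 -0.0063]
```

jog_arm:
  series:
    - {"x": 0,"y": 0,"z": 0.005,"rx": 0,"ry": -0.2,"rz": 0}
    - {"x": 0,"y": 0,"z": 0.004,"rx": 0,"ry": 0,"rz": 0}
    - {"x": 0,"y": 0,"z": 0.002,"rx": 0,"ry": 0,"rz": 0}
    - {"x": 0,"y": 0,"z": 0,"rx": 0,"ry": 0,"rz": 0}

```text
time: 8.9
tool_pos: [0.3097, -0.116, 0.0433]
ee_rot: [3.139, -0.003, 0.114]
wrist_force: [-0.6, 0.9, -1.6]
width: 0.0654
```

```bash
python3 -c "
from p import *
go(.30,-.115,.0436,6.5)"
```

```text
t 8.9 pos [ 0.3097 -0.116   0.0433] rpy [179.8378  -0.1646   6.5096] w 0.06543906567823807 F [-0.6167  0.9272 -1.5652]
tool shift [-0.0095 -0.0021 -0.0003] rows>= 0.23426572250897112
turn [ 0.1622 -0.1646  0.0094]
```

jog_arm:
  series:
    - {"x": 0,"y": 0,"z": 0,"rx": 0,"ry": 0,"rz": 0}
    - {"x": 0,"y": 0,"z": 0,"rx": 0,"ry": 0,"rz": 0}
    - {"x": 0,"y": 0,"z": 0,"rx": 0,"ry": 0,"rz": 0}
    - {"x": 0,"y": 0,"z": 0,"rx": 0,"ry": 0,"rz": 0}
    - {"x": 0,"y": 0,"z": -0.005,"rx": 0,"ry": 0,"rz": 0}
    - {"x": 0,"y": 0,"z": -0.015,"rx": 0,"ry": 0,"rz": 0}
    - {"x": 0,"y": 0,"z": -0.025,"rx": 0,"ry": 0,"rz": 0}
    - {"x": 0,"y": 0,"z": -0.03,"rx": 0,"ry": 0,"rz": 0}
    - {"x": 0,"y": 0,"z": -0.03,"rx": 0,"ry": 0,"rz": 0}
    - {"x": 0,"y": 0,"z": -0.03,"rx": 0,"ry": 0,"rz": 0}
    - {"x": 0,"y": 0,"z": -0.03,"rx": 0,"ry": 0,"rz": 0}
    - {"x": 0,"y": 0,"z": 0,"rx": 0,"ry": 0,"rz": 0}
  claw: 1

```text
time: 9.9
tool_pos: [0.3095, -0.1157, 0.2212]
ee_rot: [3.135, -0.008, 0.114]
wrist_force: [0.6, 0.1, 0.8]
width: 0.0941
```

```bash
python3 -c "
from p import *
go(.5839,.2704,.2,87)
s=snap('scene','s3')"
python3 -c "
import cv2;a=cv2.imread('pics/s3.png');cv2.imwrite('pics/s3c.png',cv2.resize(a[130:370,190:500],(775,600)))"
```

```text
t 9.9 pos [ 0.3095 -0.1157  0.2212] rpy [179.6113  -0.4812   6.5164] w 0.09409146534876782 F [0.5932 0.1358 0.837 ]
tool shift [ 0.3162 -0.3526  0.0215] rows>= 11.36921088441607
turn [  0.6606  -0.1264 -80.4844]
```

View pics/s3c.png

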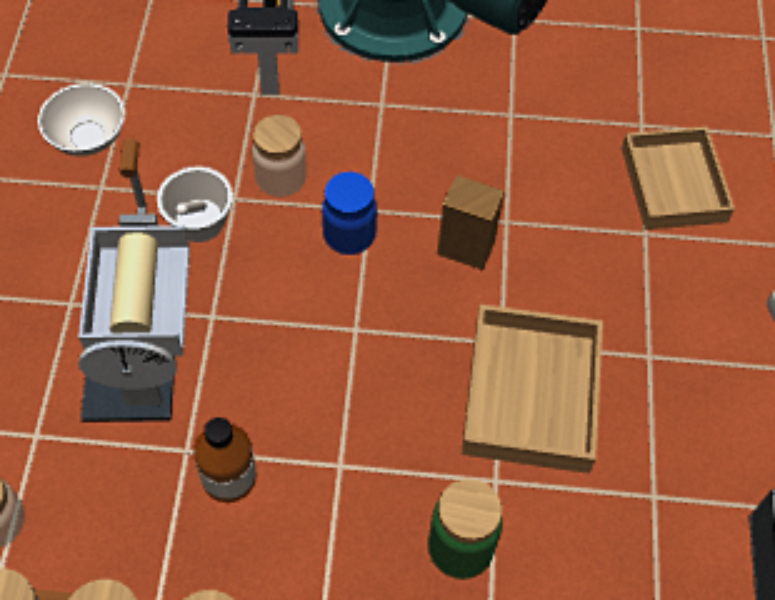

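The picture shows the jar upright at (279,160) between the mortar and the blue jar. The big tray at (535,390) measured 170 x 140 mm, so it's the one meant; the small one at (680,175) is not.

```bash
python3 -c "
import numpy as np
for i in range(12):
    a=np.radians(6.5+7*i);vx,vy=.022,.031
    print(round(vx*np.cos(a)+vy*np.sin(a),3),round(vx*np.sin(a)-vy*np.cos(a),3))"
```

```text
0.025 -0.028
0.029 -0.025
0.031 -0.021
0.034 -0.017
0.036 -0.013
0.037 -0.009
0.038 -0.004
0.038 0.001
0.038 0.005
0.037 0.01
0.035 0.014
0.033 0.018
```

jog_arm:
  series:
    - {"x": 0.025,"y": -0.028,"z": 0,"rx": 0.3,"ry": 0,"rz": -7}
    - {"x": 0.029,"y": -0.025,"z": 0,"rx": 0.3,"ry": 0,"rz": -7}
    - {"x": 0.031,"y": -0.021,"z": 0,"rx": 0,"ry": 0,"rz": -7}
    - {"x": 0.034,"y": -0.017,"z": 0,"rx": 0,"ry": 0,"rz": -7}
    - {"x": 0.036,"y": -0.013,"z": 0,"rx": 0,"ry": 0,"rz": -7}
    - {"x": 0.037,"y": -0.009,"z": 0,"rx": 0,"ry": 0,"rz": -7}
    - {"x": 0.038,"y": -0.004,"z": 0,"rx": 0,"ry": 0,"rz": -7}
    - {"x": 0.038,"y": 0.001,"z": 0,"rx": 0,"ry": 0,"rz": -7}
    - {"x": 0.038,"y": 0.005,"z": 0,"rx": 0,"ry": 0,"rz": -7}
    - {"x": 0.037,"y": 0.01,"z": 0,"rx": 0,"ry": 0,"rz": -7}
    - {"x": 0.02,"y": 0.01,"z": 0,"rx": 0,"ry": 0,"rz": -5}
    - {"x": 0.01,"y": 0.005,"z": 0,"rx": 0,"ry": 0,"rz": -2}
  claw: 0.5

```text
time: 10.95
tool_pos: [0.5511, 0.2348, 0.2065]
ee_rot: [-3.132, 0.003, 1.488]
wrist_force: [-0.0, -0.0, -0.1]
width: 0.0469
```

```bash
python3 -c "
from p import *
go(.5839,.2704,.2,87)"
```

```text
t 10.95 pos [0.5511 0.2348 0.2065] rpy [-179.4744    0.1854   85.27  ] w 0.046893336113050486 F [-0.0418 -0.0246 -0.1355]
tool shift [0.0382 0.0298 0.0061] rows>= 1.1714903023732495
turn [-0.5283  0.1774 -1.7309]
```

jog_arm:
  series:
    - {"x": 0.015,"y": 0.012,"z": 0.01,"rx": -0.5,"ry": 0,"rz": -1.7}
    - {"x": 0.013,"y": 0.01,"z": 0.02,"rx": 0,"ry": 0,"rz": 0}
    - {"x": 0.006,"y": 0.005,"z": 0.02,"rx": 0,"ry": 0,"rz": 0}
    - {"x": 0,"y": 0,"z": 0.02,"rx": 0,"ry": 0,"rz": 0}
    - {"x": 0,"y": 0,"z": 0.02,"rx": 0,"ry": 0,"rz": 0}
    - {"x": 0,"y": 0,"z": 0.005,"rx": 0,"ry": 0,"rz": 0}
    - {"x": 0,"y": 0,"z": 0,"rx": 0,"ry": 0,"rz": 0}

```text
time: 11.53
tool_pos: [0.5782, 0.2718, 0.0961]
ee_rot: [-3.128, 0.008, 1.527]
wrist_force: [0.4, 0.1, -0.3]
width: 0.0469
```

```bash
python3 -c "
from p import *
go(.5839,.2704,.014,87)
s=snap('wrist','w2');print(w2px(s,[.5839,.2704,.04]))"
```

```text
t 11.5333 pos [0.5782 0.2718 0.0961] rpy [-179.207     0.4549   87.5041] w 0.04693013653116229 F [ 0.3833  0.0713 -0.3306]
tool shift [-0.0005  0.0069  0.082 ] rows>= 1.973274724560127
turn [-0.791   0.4584  0.501 ]
[326.4351 268.0201]
```

View pics/w2.png

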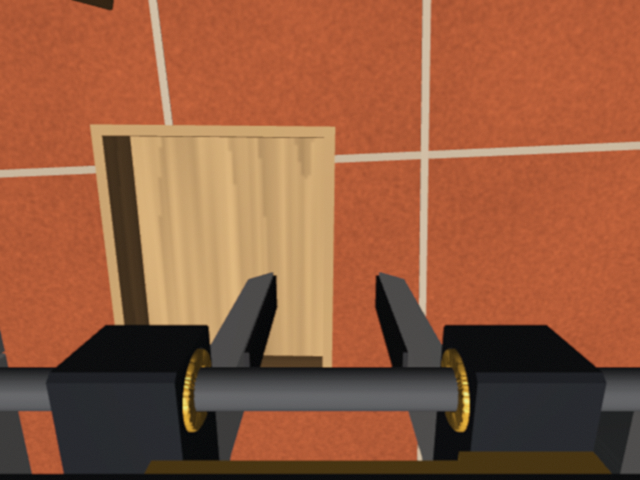

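The tray's outer wall is at column ~330 (predicted 326), midway between the fingers at 275 and 377. I'll descend onto it.

jog_arm:
  series:
    - {"x": 0,"y": 0.005,"z": 0.014,"rx": -0.7,"ry": 0.4,"rz": 0.4}
    - {"x": 0,"y": 0,"z": 0.014,"rx": 0,"ry": 0,"rz": 0}
    - {"x": 0,"y": 0,"z": 0.014,"rx": 0,"ry": 0,"rz": 0}
    - {"x": 0,"y": 0,"z": 0.012,"rx": 0,"ry": 0,"rz": 0}
    - {"x": 0,"y": 0,"z": 0.01,"rx": 0,"ry": 0,"rz": 0}
    - {"x": 0,"y": 0,"z": 0.005,"rx": 0,"ry": 0,"rz": 0}
    - {"x": 0,"y": 0,"z": 0,"rx": 0,"ry": 0,"rz": 0}

```text
time: 12.17
tool_pos: [0.588, 0.2721, 0.0337]
ee_rot: [3.129, -0.005, 1.518]
wrist_force: [-0.1, -0.0, -0.6]
width: 0.0471
```

```bash
python3 -c "
from p import *
go(.5839,.2704,.014,87)"
```

```text
t 12.1667 pos [0.588  0.2721 0.0337] rpy [179.2975  -0.2733  87.0018] w 0.04707735438270803 F [-0.0601 -0.041  -0.5665]
tool shift [-0.002  -0.0043  0.0197] rows>= 0.48483865882114385
turn [ 0.7025 -0.2733  0.0001]
```

jog_arm:
  series:
    - {"x": -0.002,"y": -0.002,"z": 0.007,"rx": 0.5,"ry": -0.2,"rz": 0}
    - {"x": 0,"y": 0,"z": 0.007,"rx": 0,"ry": 0,"rz": 0}
    - {"x": 0,"y": 0,"z": 0.004,"rx": 0,"ry": 0,"rz": 0}
    - {"x": 0,"y": 0,"z": 0,"rx": 0,"ry": 0,"rz": 0}

```text
time: 12.5
tool_pos: [0.5874, 0.2706, 0.0165]
ee_rot: [3.135, -0.002, 1.518]
wrist_force: [0.3, 0.6, 0.1]
width: 0.0469
```

jog_arm:
  series:
    - {"x": 0,"y": 0,"z": 0,"rx": 0,"ry": 0,"rz": 0}
    - {"x": 0,"y": 0,"z": 0,"rx": 0,"ry": 0,"rz": 0}
    - {"x": 0,"y": 0,"z": 0,"rx": 0,"ry": 0,"rz": 0}
    - {"x": 0,"y": 0,"z": 0,"rx": 0,"ry": 0,"rz": 0}
    - {"x": 0,"y": 0,"z": 0,"rx": 0,"ry": 0,"rz": 0}
    - {"x": 0,"y": 0,"z": 0,"rx": 0,"ry": 0,"rz": 0}
  claw: 0

```text
time: 13.0
tool_pos: [0.5881, 0.271, 0.0176]
ee_rot: [3.133, -0.003, 1.519]
wrist_force: [0.5, -0.7, 0.4]
width: 0.0106
```

```bash
python3 -c "
from p import *
p=st(0,.11+.067);print(p)
go(p[0],p[1],.016,96.5)"
```

```text
[ 0.5399 -0.0593]
t 13.0 pos [0.5881 0.271  0.0176] rpy [179.5337  -0.1858  87.0037] w 0.010583733968485694 F [ 0.5239 -0.7123  0.4102]
tool shift [-0.3324 -0.0309  0.0002] rows>= 8.00510301117219
turn [ 0.4806 -0.1467 -9.497 ]
```

jog_arm:
  series:
    - {"x": 0,"y": 0,"z": 0,"rx": 0,"ry": 0,"rz": 0}
    - {"x": 0,"y": 0,"z": 0,"rx": 0,"ry": 0,"rz": 0}
    - {"x": -0.008,"y": -0.002,"z": -0.001,"rx": 0,"ry": 0,"rz": 0}
    - {"x": -0.015,"y": -0.002,"z": 0,"rx": 0,"ry": 0,"rz": -0.8}
    - {"x": -0.015,"y": -0.001,"z": 0,"rx": 0,"ry": 0,"rz": -0.8}

```text
time: 13.42
tool_pos: [0.5805, 0.2354, 0.0181]
ee_rot: [3.133, -0.006, 1.552]
wrist_force: [-0.5, 0.9, -0.1]
width: 0.0053
```

```bash
python3 -c "
from p import *
p=st(0,.11+.067);print(p)
go(p[0],p[1],.016,96.5)"
```

```text
[ 0.5399 -0.0593]
t 13.4167 pos [0.5805 0.2354 0.0181] rpy [179.5301  -0.3502  88.911 ] w 0.0052702989641445945 F [-0.4693  0.9387 -0.0605]
tool shift [-0.2955 -0.0351 -0.    ] rows>= 7.13566372544299
turn [ 0.4924 -0.3186 -7.5904]
```

jog_arm:
  series:
    - {"x": -0.02,"y": -0.002,"z": 0,"rx": 0,"ry": 0,"rz": -0.7}
    - {"x": -0.022,"y": -0.002,"z": 0,"rx": 0,"ry": 0,"rz": -0.7}
    - {"x": -0.022,"y": -0.002,"z": 0,"rx": 0,"ry": 0,"rz": -0.7}
    - {"x": -0.022,"y": -0.001,"z": 0,"rx": 0,"ry": 0,"rz": -0.7}
    - {"x": -0.022,"y": -0.001,"z": 0,"rx": 0,"ry": 0,"rz": -0.7}
    - {"x": -0.022,"y": -0.001,"z": 0,"rx": 0,"ry": 0,"rz": -0.7}
    - {"x": -0.022,"y": 0,"z": 0,"rx": 0,"ry": 0,"rz": -0.7}
    - {"x": -0.02,"y": 0,"z": 0,"rx": 0,"ry": 0,"rz": -0.7}

```text
time: 14.08
tool_pos: [0.5724, 0.0583, 0.0186]
ee_rot: [3.132, -0.011, 1.66]
wrist_force: [-0.1, 1.4, 0.4]
width: 0.006
```

```bash
python3 -c "
from p import *
p=st(0,.11+.067);print(p)
go(p[0],p[1],.016,96.5)"
```

```text
[ 0.5399 -0.0593]
t 14.0833 pos [0.5724 0.0583 0.0186] rpy [179.438  -0.635  95.088] w 0.0059699511678367 F [-0.0546  1.4185  0.4255]
tool shift [-0.1143 -0.0428  0.0009] rows>= 2.9270419891107293
turn [ 0.5697 -0.628  -1.4151]
```

jog_arm:
  series:
    - {"x": -0.02,"y": -0.008,"z": 0,"rx": 0.3,"ry": -0.3,"rz": -0.5}
    - {"x": -0.02,"y": -0.008,"z": 0,"rx": 0,"ry": 0,"rz": -0.4}
    - {"x": -0.02,"y": -0.008,"z": 0,"rx": 0,"ry": 0,"rz": -0.4}
    - {"x": -0.02,"y": -0.007,"z": 0,"rx": 0,"ry": 0,"rz": 0}
    - {"x": -0.012,"y": -0.005,"z": 0,"rx": 0,"ry": 0,"rz": 0}
    - {"x": -0.006,"y": -0.002,"z": 0,"rx": 0,"ry": 0,"rz": 0}
    - {"x": 0,"y": 0,"z": 0,"rx": 0,"ry": 0,"rz": 0}

```text
time: 14.67
tool_pos: [0.5412, -0.0533, 0.0181]
ee_rot: [3.135, -0.005, 1.68]
wrist_force: [1.3, 0.9, -0.9]
width: 0.0057
```

```bash
python3 -c "
from p import *
p=st(0,.11+.067);print(p)
go(p[0],p[1],.016,96.5)
snap('top','t4'); snap('scene','s4')"
python3 -c "
import cv2;a=cv2.imread('pics/t4.png');cv2.imwrite('pics/t4c.png',cv2.resize(a[150:310,290:440],None,fx=3.75,fy=3.75))"
```

```text
[ 0.5399 -0.0593]
t 14.6667 pos [ 0.5412 -0.0533  0.0181] rpy [179.6187  -0.2797  96.2338] w 0.0057028371027280705 F [ 1.3398  0.8543 -0.9032]
tool shift [-0.0058 -0.0019  0.0021] rows>= 0.15601839248732885
turn [ 0.3819 -0.2788 -0.2672]
```

View pics/t4c.png

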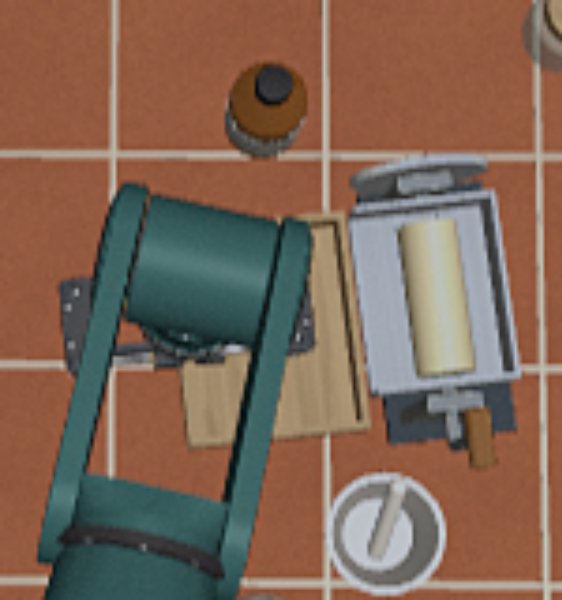

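View pics/s4.png

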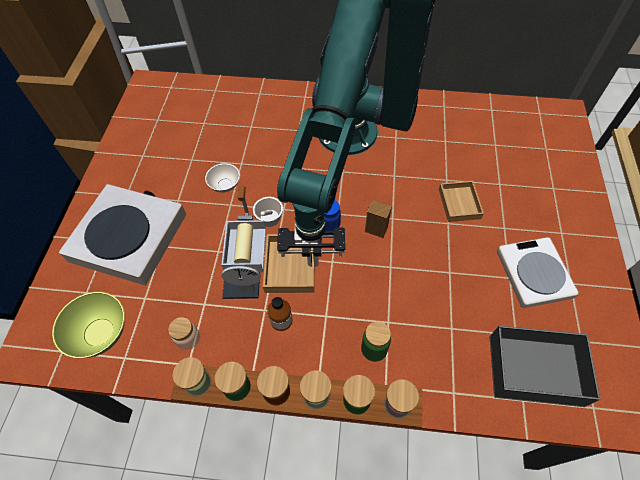

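jog_arm:
  series:
    - {"x": -0.004,"y": -0.001,"z": 0,"rx": 0,"ry": 0,"rz": 0}
    - {"x": -0.004,"y": 0,"z": 0,"rx": 0,"ry": 0,"rz": 0}
    - {"x": 0,"y": 0,"z": 0,"rx": 0,"ry": 0,"rz": 0}

```text
time: 15.02
tool_pos: [0.5415, -0.0585, 0.0182]
ee_rot: [3.135, -0.006, 1.684]
wrist_force: [-0.8, -1.7, -0.7]
width: 0.0055
```

jog_arm:
  series:
    - {"x": 0,"y": 0,"z": 0,"rx": 0,"ry": 0,"rz": 0}
    - {"x": 0,"y": 0,"z": 0,"rx": 0,"ry": 0,"rz": 0}
    - {"x": 0,"y": 0,"z": 0,"rx": 0,"ry": 0,"rz": 0}
    - {"x": 0,"y": 0,"z": 0,"rx": 0,"ry": 0,"rz": 0}
  claw: 0.5

```text
time: 15.35
tool_pos: [0.542, -0.0575, 0.0184]
ee_rot: [3.135, -0.006, 1.685]
wrist_force: [0.1, -0.4, 0.4]
width: 0.0289
```

```bash
python3 -c "
from p import *
p=st(0,.11+.067)
go(p[0],p[1],.3,96.5)
print(inst(robot.get_obs()['tool_pos']))
f=lambda u,v:inst(px2w(T,290+u/3.75,150+v/3.75,.04))
print(f(347,212),f(370,430),f(190,447))"
```

```text
t 15.35 pos [ 0.542  -0.0575  0.0184] rpy [179.6397  -0.3519  96.5673] w 0.02891222399050345 F [ 0.1498 -0.3751  0.3726]
tool shift [ 0.0002 -0.0006 -0.2817] rows>= 6.75452904115699
turn [ 0.3601 -0.3521  0.0661]
[0.0023 0.1785]
[0.0806 0.043 ] [-0.0894  0.0458] [-0.0878  0.1841]
```

jog_arm:
  series:
    - {"x": 0,"y": 0,"z": 0,"rx": 0,"ry": 0,"rz": 0}
    - {"x": 0,"y": 0,"z": -0.01,"rx": 0,"ry": 0,"rz": 0}
    - {"x": 0,"y": 0,"z": -0.02,"rx": 0,"ry": 0,"rz": 0}
    - {"x": 0,"y": 0,"z": -0.035,"rx": 0,"ry": 0,"rz": 0}
    - {"x": 0,"y": 0,"z": -0.035,"rx": 0,"ry": 0,"rz": 0}
    - {"x": 0,"y": 0,"z": -0.035,"rx": 0,"ry": 0,"rz": 0}
    - {"x": 0,"y": 0,"z": -0.035,"rx": 0,"ry": 0,"rz": 0}
    - {"x": 0,"y": 0,"z": -0.035,"rx": 0,"ry": 0,"rz": 0}
    - {"x": 0,"y": 0,"z": -0.035,"rx": 0,"ry": 0,"rz": 0}
    - {"x": 0,"y": 0,"z": -0.02,"rx": 0,"ry": 0,"rz": 0}
    - {"x": 0,"y": 0,"z": 0,"rx": 0,"ry": 0,"rz": 0}

```text
time: 16.27
tool_pos: [0.5374, -0.0582, 0.2943]
ee_rot: [3.139, -0.007, 1.686]
wrist_force: [-0.2, -0.1, 0.4]
width: 0.0469
```

```bash
python3 -c "
from p import *
p=st(-.11,0)
go(p[0],p[1],.3,96.5)"
```

```text
t 16.2667 pos [ 0.5374 -0.0582  0.2943] rpy [179.8521  -0.4286  96.612 ] w 0.04689638651691126 F [-0.1715 -0.0537  0.3627]
tool shift [-0.1781 -0.108  -0.0073] rows>= 4.9987285617138095
turn [ 0.1475 -0.4288  0.1114]
```

jog_arm:
  series:
    - {"x": -0.025,"y": -0.015,"z": 0,"rx": 0,"ry": -0.4,"rz": 0}
    - {"x": -0.03,"y": -0.018,"z": 0,"rx": 0,"ry": 0,"rz": 0}
    - {"x": -0.03,"y": -0.018,"z": 0,"rx": 0,"ry": 0,"rz": 0}
    - {"x": -0.03,"y": -0.018,"z": 0,"rx": 0,"ry": 0,"rz": 0}
    - {"x": -0.03,"y": -0.018,"z": 0,"rx": 0,"ry": 0,"rz": 0}
    - {"x": -0.02,"y": -0.012,"z": 0,"rx": 0,"ry": 0,"rz": 0}
    - {"x": -0.01,"y": -0.006,"z": 0,"rx": 0,"ry": 0,"rz": 0}
    - {"x": 0,"y": 0,"z": 0,"rx": 0,"ry": 0,"rz": 0}
    - {"x": 0,"y": 0,"z": 0,"rx": 0,"ry": 0,"rz": 0}

```text
time: 17.02
tool_pos: [0.4482, -0.2489, 0.2875]
ee_rot: [-3.141, -0.006, 1.691]
wrist_force: [-0.2, 1.2, 0.2]
width: 0.0468
```

```bash
python3 -c "
from p import *
p=st(-.11,0)
go(p[0],p[1],.2,96.5)
s=snap('wrist','w5');print(w2px(s,[p[0],p[1],.219]))
s=snap('scene','s5')"

```

```text
t 17.0167 pos [ 0.4482 -0.2489  0.2875] rpy [-179.9784   -0.3379   96.8755] w 0.046845425397114886 F [-0.2199  1.1564  0.2079]
tool shift [0.0005 0.0026 0.0875] rows>= 2.0999082357089414
turn [-0.0227 -0.3378  0.3756]
[328.2573 256.2591]
```

View pics/w5.png

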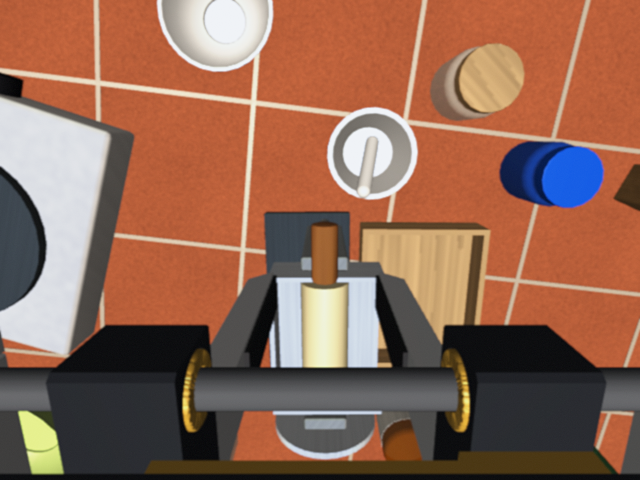

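jog_arm:
  series:
    - {"x": 0,"y": 0.002,"z": 0.015,"rx": 0,"ry": -0.3,"rz": 0.3}
    - {"x": 0,"y": 0,"z": 0.015,"rx": 0,"ry": 0,"rz": 0}
    - {"x": 0,"y": 0,"z": 0.015,"rx": 0,"ry": 0,"rz": 0}
    - {"x": 0,"y": 0,"z": 0.015,"rx": 0,"ry": 0,"rz": 0}
    - {"x": 0,"y": 0,"z": 0.01,"rx": 0,"ry": 0,"rz": 0}
    - {"x": 0,"y": 0,"z": 0.005,"rx": 0,"ry": 0,"rz": 0}
    - {"x": 0,"y": 0,"z": 0,"rx": 0,"ry": 0,"rz": 0}
    - {"x": 0,"y": 0,"z": 0,"rx": 0,"ry": 0,"rz": 0}

```text
time: 17.78
tool_pos: [0.4556, -0.2392, 0.2105]
ee_rot: [3.138, -0.0, 1.702]
wrist_force: [0.2, 0.3, 0.3]
width: 0.0469
```

```bash
python3 -c "
from p import *
p=st(-.11,0)
go(p[0],p[1],.2,96.5)"

```

```text
t 17.7833 pos [ 0.4556 -0.2392  0.2105] rpy [179.778   -0.0258  97.5047] w 0.0468681745263407 F [0.2258 0.2979 0.2876]
tool shift [-0.0077 -0.0061  0.0104] rows>= 0.3430096989198858
turn [ 0.2218 -0.0278  1.0046]
```

jog_arm:
  series:
    - {"x": -0.006,"y": -0.005,"z": 0.004,"rx": 0,"ry": 0,"rz": 0.8}
    - {"x": 0,"y": 0,"z": 0.004,"rx": 0,"ry": 0,"rz": 0}
    - {"x": 0,"y": 0,"z": 0.002,"rx": 0,"ry": 0,"rz": 0}
    - {"x": 0,"y": 0,"z": 0,"rx": 0,"ry": 0,"rz": 0}
    - {"x": 0,"y": 0,"z": 0,"rx": 0,"ry": 0,"rz": 0}

```text
time: 18.2
tool_pos: [0.4523, -0.2474, 0.2026]
ee_rot: [3.134, 0.003, 1.686]
wrist_force: [-0.1, -0.2, 0.3]
width: 0.047
```

```bash
python3 -c "
from p import *
p=st(-.11,0)
go(p[0],p[1],.2,96.5)"

```

```text
t 18.2 pos [ 0.4523 -0.2474  0.2026] rpy [179.5468   0.1862  96.6246] w 0.04701940054153011 F [-0.1166 -0.2155  0.3049]
tool shift [-0.0001 -0.0018  0.0026] rows>= 0.07537259496855302
turn [0.4535 0.1857 0.1254]
```

jog_arm:
  series:
    - {"x": 0,"y": 0,"z": 0.001,"rx": 0.3,"ry": 0,"rz": 0}
    - {"x": 0,"y": 0,"z": 0,"rx": 0,"ry": 0,"rz": 0}
    - {"x": 0,"y": 0,"z": 0,"rx": 0,"ry": 0,"rz": 0}
    - {"x": 0,"y": 0,"z": 0,"rx": 0,"ry": 0,"rz": 0}
    - {"x": 0.006,"y": 0,"z": 0,"rx": 0,"ry": 0,"rz": 0}
    - {"x": 0.006,"y": 0,"z": 0.001,"rx": 0,"ry": 0,"rz": 0}
    - {"x": 0.006,"y": 0,"z": 0.001,"rx": 0,"ry": 0,"rz": 0}
    - {"x": 0.006,"y": 0,"z": 0.002,"rx": 0,"ry": 0,"rz": 0}
    - {"x": 0.006,"y": 0,"z": 0.002,"rx": 0,"ry": 0,"rz": 0}
  claw: 0.26

```text
time: 18.95
tool_pos: [0.4504, -0.222, 0.1996]
ee_rot: [3.133, 0.019, 1.682]
wrist_force: [0.3, -3.7, 2.4]
width: 0.0246
```

```bash
python3 -c "
from p import *
p=st(-.11,.067)
go(p[0],p[1],.172,96.5)
print(inst(robot.get_obs()['tool_pos']))
s=snap('scene','s6')"
python3 -c "
import cv2;a=cv2.imread('pics/s6.png');cv2.imwrite('pics/s6c.png',cv2.resize(a[170:310,200:330],None,fx=4.2,fy=4.2,interpolation=2))"

```

```text
t 18.95 pos [ 0.4504 -0.222   0.1996] rpy [179.5328   1.1018  96.343 ] w 0.024630147631471058 F [ 0.2682 -3.7249  2.3868]
tool shift [ 0.042  -0.003   0.0268] rows>= 1.195761996526658
turn [ 0.4656  1.1025 -0.1525]
[-0.1073  0.0256]
```

View pics/s6c.png

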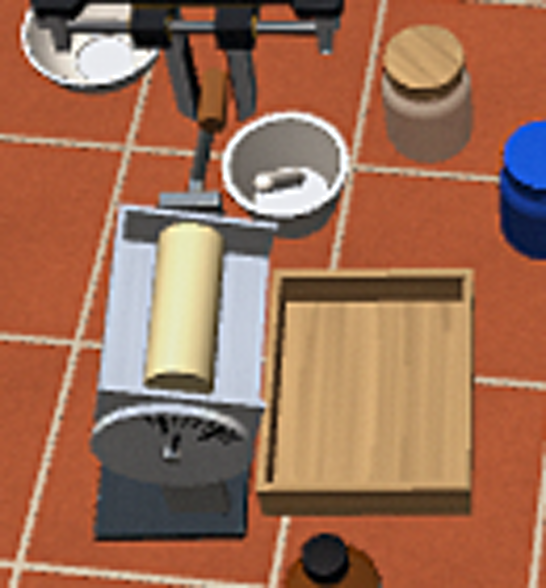

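jog_arm:
  series:
    - {"x": 0.006,"y": 0,"z": 0.003,"rx": 0,"ry": 0.5,"rz": 0}
    - {"x": 0.006,"y": 0,"z": 0.003,"rx": 0,"ry": 0.5,"rz": 0}
    - {"x": 0.006,"y": 0,"z": 0.004,"rx": 0,"ry": 0,"rz": 0}
    - {"x": 0.006,"y": 0,"z": 0.004,"rx": 0,"ry": 0,"rz": 0}
    - {"x": 0.006,"y": 0,"z": 0.004,"rx": 0,"ry": 0,"rz": 0}
    - {"x": 0.006,"y": 0,"z": 0.005,"rx": 0,"ry": 0,"rz": 0}

```text
time: 19.5
tool_pos: [0.4466, -0.1823, 0.177]
ee_rot: [3.131, 0.002, 1.682]
wrist_force: [0.5, -4.4, 2.3]
width: 0.0247
```

```bash
python3 -c "
from p import *
p=st(-.11,.067)
go(p[0],p[1],.172,96.5)
print(inst(robot.get_obs()['tool_pos']))
s=snap('scene','s7')"
python3 -c "
import cv2;a=cv2.imread('pics/s7.png');cv2.imwrite('pics/s7c.png',cv2.resize(a[170:310,200:330],None,fx=4.2,fy=4.2,interpolation=2))"

```

```text
t 19.5 pos [ 0.4466 -0.1823  0.177 ] rpy [179.3729   0.114   96.3944] w 0.02468320935114679 F [ 0.4916 -4.3896  2.3028]
tool shift [ 0.0016 -0.0034  0.0049] rows>= 0.14924267909979017
turn [ 0.627   0.1145 -0.105 ]
[-0.1066  0.0654]
```

View pics/s7c.png

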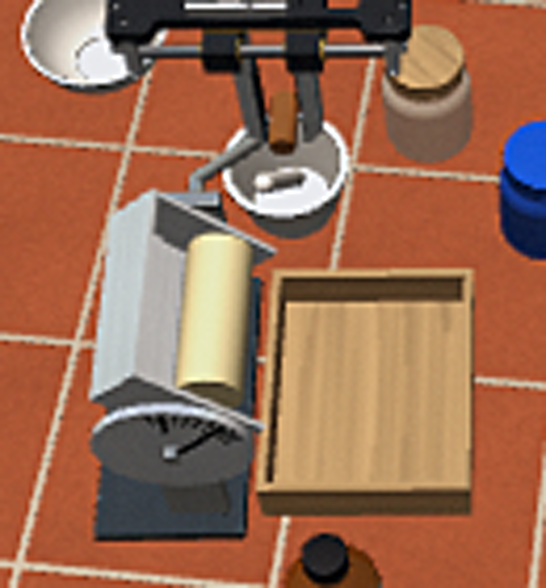

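jog_arm:
  series:
    - {"x": 0,"y": 0,"z": 0,"rx": 0,"ry": 0,"rz": 0}
    - {"x": 0,"y": 0,"z": 0,"rx": 0,"ry": 0,"rz": 0}

```text
time: 19.72
tool_pos: [0.4458, -0.179, 0.1746]
ee_rot: [3.133, -0.003, 1.685]
wrist_force: [-0.1, -3.1, 2.6]
width: 0.0247
```

```bash
python3 -c "
from p import *
p=st(-.11,.067)
go(p[0],p[1],.172,96.5)
print(inst(robot.get_obs()['tool_pos']))
s=snap('scene','s8')
for th in [0,40,45,50,55]:
    t=np.radians(th); g=st(-.11,.09*np.sin(t)); pt=w2px(S,[*g,.12+.09*np.cos(t)])
    d0=st(.093,0);d1=st(.093,.045*np.sin(t)); a=w2px(S,[*d0,.12]);b=w2px(S,[*d1,.12+.045*np.cos(t)])
    print(th,(pt-[200,170])*4.2,(a-[200,245])*8,(b-[200,245])*8)
"
python3 -c "
import cv2;a=cv2.imread('pics/s8.png');cv2.imwrite('pics/s8c.png',cv2.resize(a[170:310,200:330],None,fx=4.2,fy=4.2,interpolation=2));cv2.imwrite('pics/s8d.png',cv2.resize(a[245:305,200:285],None,fx=8,fy=8,interpolation=2))"

```

```text
t 19.7167 pos [ 0.4458 -0.179   0.1746] rpy [179.4808  -0.1746  96.5468] w 0.02468257620393212 F [-0.1006 -3.0769  2.6169]
tool shift [-0.0017 -0.003   0.0025] rows>= 0.10356522682599846
turn [ 0.5192 -0.1748  0.046 ]
[-0.107   0.0687]
0 [176.3932  95.573 ] [325.1475 252.8158] [301.8685 188.0865]
40 [271.8495 114.5574] [325.1475 252.8158] [398.965  202.7737]
45 [281.8218 119.3791] [325.1475 252.8158] [409.3241 206.5647]
50 [291.0564 124.6162] [325.1475 252.8158] [418.9883 210.6999]
55 [299.4834 130.2195] [325.1475 252.8158] [427.8838 215.1439]
```

View pics/s8c.png

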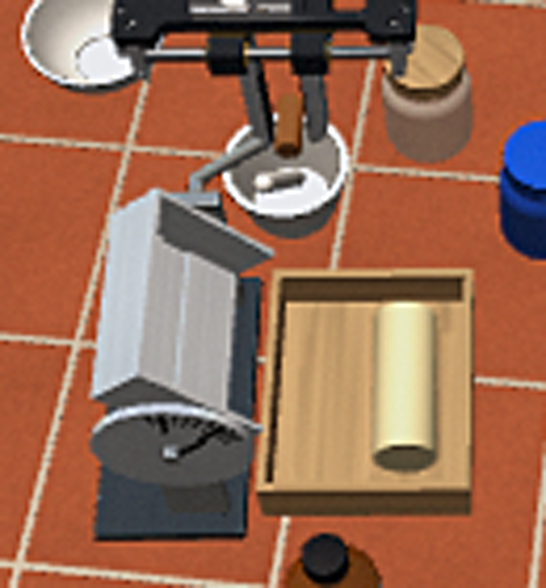

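View pics/s8d.png

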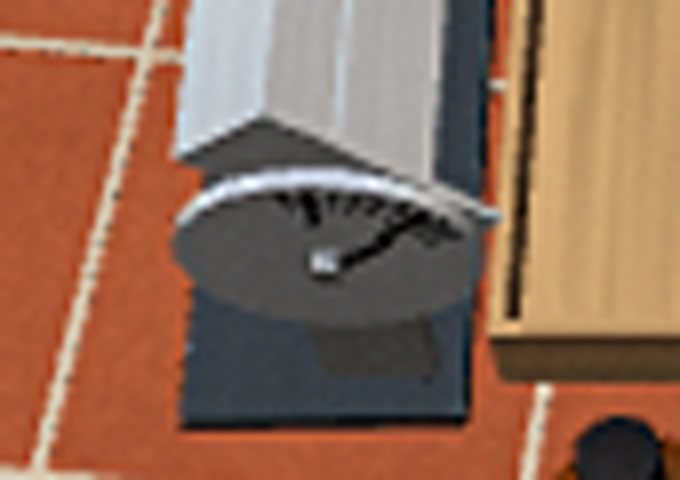

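The soap is in the tray at (407,385). The pointer is on the thick 50° tick and the grip at (289,124), which fits about 49°. I'll hold here.

jog_arm:
  series:
    - {"x": 0,"y": 0,"z": 0,"rx": 0,"ry": 0,"rz": 0}
    - {"x": 0,"y": 0,"z": 0,"rx": 0,"ry": 0,"rz": 0}
    - {"x": 0,"y": 0,"z": 0,"rx": 0,"ry": 0,"rz": 0}
    - {"x": 0,"y": 0,"z": 0,"rx": 0,"ry": 0,"rz": 0}
    - {"x": 0,"y": 0,"z": 0,"rx": 0,"ry": 0,"rz": 0}
    - {"x": 0,"y": 0,"z": 0,"rx": 0,"ry": 0,"rz": 0}
    - {"x": 0,"y": 0,"z": 0,"rx": 0,"ry": 0,"rz": 0}

```text
time: 20.35
tool_pos: [0.4459, -0.1791, 0.1746]
ee_rot: [3.133, -0.005, 1.684]
wrist_force: [-0.5, -2.5, 3.1]
width: 0.0245
```

jog_arm:
  series:
    - {"x": 0,"y": 0,"z": 0,"rx": 0,"ry": 0,"rz": 0}
    - {"x": 0,"y": 0,"z": 0,"rx": 0,"ry": 0,"rz": 0}
    - {"x": 0,"y": 0,"z": 0,"rx": 0,"ry": 0,"rz": 0}
    - {"x": 0,"y": 0,"z": 0,"rx": 0,"ry": 0,"rz": 0}
    - {"x": 0,"y": 0,"z": 0,"rx": 0,"ry": 0,"rz": 0}
    - {"x": 0,"y": 0,"z": 0,"rx": 0,"ry": 0,"rz": 0}
    - {"x": 0,"y": 0,"z": 0,"rx": 0,"ry": 0,"rz": 0}

```text
time: 20.93
tool_pos: [0.4458, -0.1791, 0.1746]
ee_rot: [3.133, -0.006, 1.684]
wrist_force: [0.1, -2.2, 2.2]
width: 0.0245
```

```bash
python3 -c "
from p import *
p=st(-.11,-.003)
go(p[0],p[1],.2,96.5)
print(inst(robot.get_obs()['tool_pos']))
s=snap('scene','s9')
"
python3 -c "
import cv2;a=cv2.imread('pics/s9.png');cv2.imwrite('pics/s9c.png',cv2.resize(a[170:310,200:330],None,fx=4.2,fy=4.2,interpolation=2))"

```

```text
t 20.9333 pos [ 0.4458 -0.1791  0.1746] rpy [179.5081  -0.3167  96.4834] w 0.024467083578744653 F [ 0.0588 -2.1664  2.1699]
tool shift [-0.0715 -0.0028 -0.0259] rows>= 1.8252299546436632
turn [ 0.4919 -0.3166 -0.018 ]
[-0.107   0.0687]
```

View pics/s9c.png

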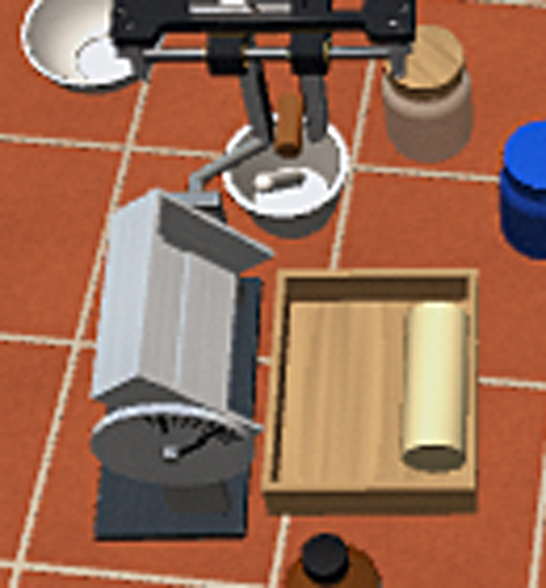

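jog_arm:
  series:
    - {"x": -0.006,"y": 0,"z": -0.005,"rx": 0,"ry": 0,"rz": 0}
    - {"x": -0.006,"y": 0,"z": -0.005,"rx": 0,"ry": 0,"rz": 0}
    - {"x": -0.007,"y": 0,"z": -0.004,"rx": 0,"ry": 0,"rz": 0}
    - {"x": -0.007,"y": 0,"z": -0.004,"rx": 0,"ry": 0,"rz": 0}
    - {"x": -0.007,"y": 0,"z": -0.003,"rx": 0,"ry": 0,"rz": 0}
    - {"x": -0.007,"y": 0,"z": -0.003,"rx": 0,"ry": 0,"rz": 0}
    - {"x": -0.007,"y": 0,"z": -0.002,"rx": 0,"ry": 0,"rz": 0}
    - {"x": -0.007,"y": 0,"z": 0,"rx": 0,"ry": 0,"rz": 0}
    - {"x": 0,"y": 0,"z": 0,"rx": 0,"ry": 0,"rz": 0}

```text
time: 21.73
tool_pos: [0.4491, -0.2091, 0.2019]
ee_rot: [3.137, -0.072, 1.703]
wrist_force: [0.9, 0.2, -0.5]
width: 0.0244
```

```bash
python3 -c "
from p import *
p=st(-.11,-.003)
go(p[0],p[1],.2,96.5)
print(inst(robot.get_obs()['tool_pos']))
"

```

```text
t 21.7333 pos [ 0.4491 -0.2091  0.2019] rpy [179.73    -4.115   97.5696] w 0.02440058001178409 F [ 0.9095  0.1975 -0.5362]
tool shift [-0.0414 -0.0037 -0.0011] rows>= 0.9980303234813725
turn [ 0.2315 -4.1174  1.0594]
[-0.1071  0.0385]
```

```bash
python3 -c "
from p import *
s=snap('scene','s10')
for th in [20,25,30,35,40,45,50]:
    t=np.radians(th); g=st(-.11,.09*np.sin(t)); pt=w2px(S,[*g,.12+.09*np.cos(t)])
    print(th,(pt-[200,170])*8)
"
python3 -c "
import cv2;a=cv2.imread('pics/s10.png');cv2.imwrite('pics/s10c.png',cv2.resize(a[170:240,200:300],None,fx=8,fy=8,interpolation=2))"

```

```text
20 [430.9891 191.0328]
25 [453.9635 196.2459]
30 [476.2167 202.5562]
35 [497.5579 209.9001]
40 [517.8085 218.2046]
45 [536.8035 227.3887]
50 [554.3932 237.3641]
```

View pics/s10c.png

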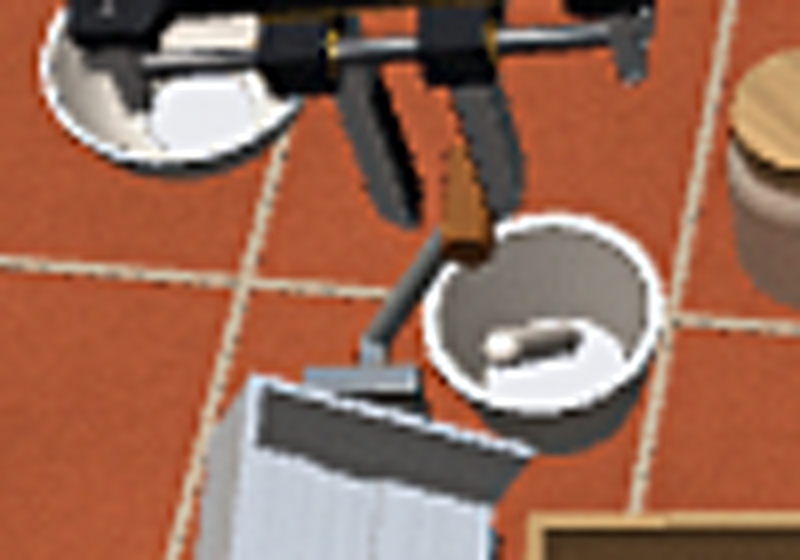

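jog_arm:
  series:
    - {"x": 0.002,"y": 0,"z": 0.005,"rx": 0,"ry": -2,"rz": 0.5}
    - {"x": 0,"y": 0,"z": 0.004,"rx": 0,"ry": -1.5,"rz": 0.4}
    - {"x": 0,"y": 0,"z": 0,"rx": 0,"ry": 0,"rz": 0}
    - {"x": 0,"y": 0,"z": 0,"rx": 0,"ry": 0,"rz": 0}

```text
time: 22.12
tool_pos: [0.4489, -0.208, 0.1921]
ee_rot: [3.138, -0.007, 1.685]
wrist_force: [-0.2, 0.0, -0.3]
width: 0.0248
```

```bash
python3 -c "
from p import *
p=st(-.11,-.003)
go(p[0],p[1],.2,96.5)
print(inst(robot.get_obs()['tool_pos']))
"

```

```text
t 22.1167 pos [ 0.4489 -0.208   0.1921] rpy [179.8009  -0.4018  96.546 ] w 0.02480713478272947 F [-0.2456  0.0456 -0.3277]
tool shift [-0.0425 -0.0028 -0.0082] rows>= 1.0401707871507135
turn [ 0.199  -0.4019  0.0453]
[-0.1072  0.0396]
```

jog_arm:
  series:
    - {"x": -0.005,"y": 0,"z": -0.001,"rx": 0,"ry": -0.3,"rz": 0}
    - {"x": -0.005,"y": 0,"z": -0.001,"rx": 0,"ry": -0.2,"rz": 0}
    - {"x": -0.005,"y": 0,"z": -0.001,"rx": 0,"ry": -0.2,"rz": 0}
    - {"x": -0.005,"y": 0,"z": -0.001,"rx": 0,"ry": -0.2,"rz": 0}
    - {"x": -0.005,"y": 0,"z": -0.001,"rx": 0,"ry": 0,"rz": 0}
    - {"x": -0.004,"y": 0,"z": -0.001,"rx": 0,"ry": 0,"rz": 0}
    - {"x": -0.002,"y": 0,"z": 0,"rx": 0,"ry": 0,"rz": 0}
    - {"x": 0,"y": 0,"z": 0,"rx": 0,"ry": 0,"rz": 0}

```text
time: 22.78
tool_pos: [0.4515, -0.2289, 0.2011]
ee_rot: [3.139, -0.02, 1.694]
wrist_force: [-0.5, 1.8, 0.6]
width: 0.0246
```

```bash
python3 -c "
from p import *
p=st(-.11,-.003)
go(p[0],p[1],.2,96.5)
print(inst(robot.get_obs()['tool_pos']))
s=snap('scene','s11')
for th in [-5,0,5,10]:
    t=np.radians(th); g=st(-.11,.09*np.sin(t)); pt=w2px(S,[*g,.12+.09*np.cos(t)])
    print(th,(pt-[200,170])*8)
"
python3 -c "
import cv2;a=cv2.imread('pics/s11.png');cv2.imwrite('pics/s11c.png',cv2.resize(a[170:240,200:300],None,fx=8,fy=8,interpolation=2))"

```

```text
t 22.7833 pos [ 0.4515 -0.2289  0.2011] rpy [179.8285  -1.1597  97.0646] w 0.024628705566960896 F [-0.5498  1.8182  0.6485]
tool shift [-0.0215 -0.0033  0.0007] rows>= 0.5224114442058534
turn [ 0.1658 -1.1605  0.5628]
[-0.1069  0.0185]
-5 [312.5246 182.8798]
0 [335.987  182.0437]
5 [359.7791 182.4519]
10 [383.6865 184.0999]
```

View pics/s11c.png

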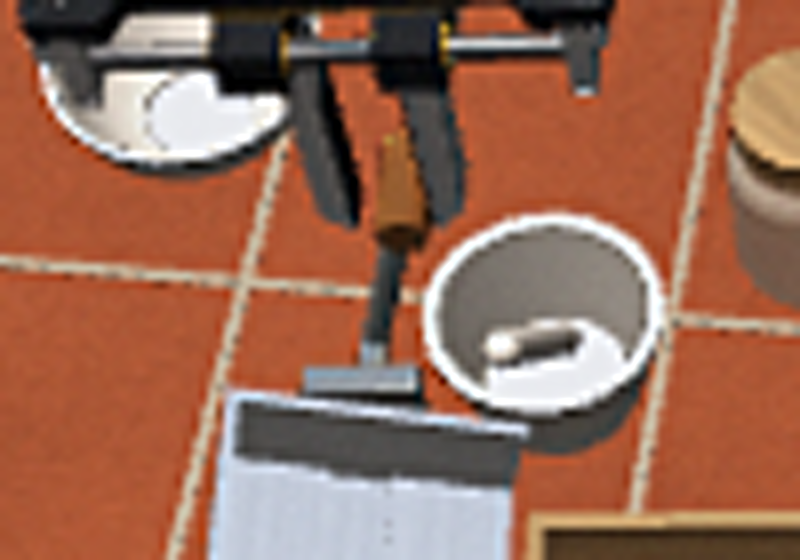

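jog_arm:
  series:
    - {"x": -0.005,"y": 0,"z": 0.001,"rx": 0,"ry": -0.7,"rz": 0.3}
    - {"x": -0.005,"y": 0,"z": 0,"rx": 0,"ry": -0.3,"rz": 0}
    - {"x": -0.005,"y": 0,"z": 0,"rx": 0,"ry": -0.2,"rz": 0}
    - {"x": -0.005,"y": 0,"z": 0,"rx": 0,"ry": 0,"rz": 0}
    - {"x": -0.002,"y": 0,"z": 0,"rx": 0,"ry": 0,"rz": 0}
    - {"x": 0,"y": 0,"z": 0,"rx": 0,"ry": 0,"rz": 0}
    - {"x": 0,"y": 0,"z": 0,"rx": 0,"ry": 0,"rz": 0}

```text
time: 23.42
tool_pos: [0.4546, -0.2519, 0.2]
ee_rot: [3.138, 0.001, 1.689]
wrist_force: [-1.3, 3.2, 3.2]
width: 0.0245
```

```bash
python3 -c "
from p import *
p=st(-.11,-.003)
go(p[0],p[1],.2,96.5)
print(inst(robot.get_obs()['tool_pos']))
s=snap('scene','s12')
"
python3 -c "
import cv2;a=cv2.imread('pics/s12.png');cv2.imwrite('pics/s12c.png',cv2.resize(a[170:240,200:300],None,fx=8,fy=8,interpolation=2))"

```

```text
t 23.4167 pos [ 0.4546 -0.2519  0.2   ] rpy [179.7892   0.0347  96.7899] w 0.02448850056608571 F [-1.2788  3.212   3.1856]
tool shift [ 0.0017 -0.0035  0.    ] rows>= 0.09325641656682852
turn [0.2109 0.0342 0.2899]
[-0.1065 -0.0046]
```

View pics/s12c.png

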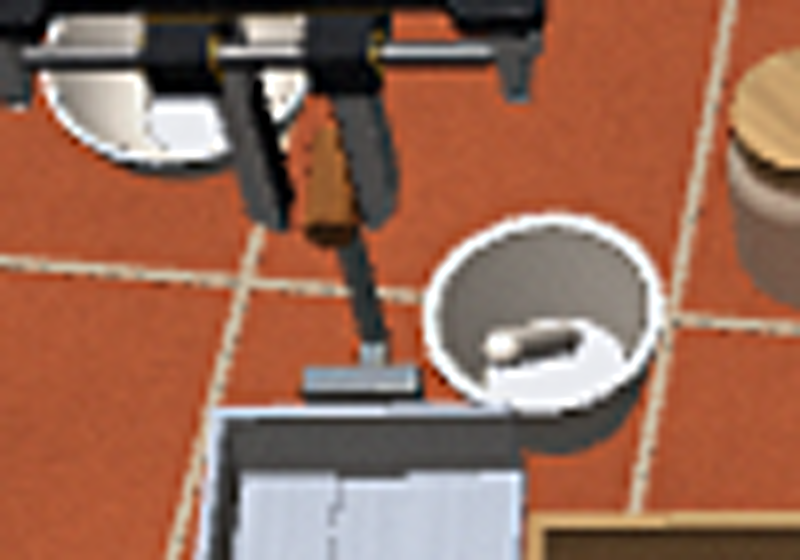

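jog_arm:
  series:
    - {"x": 0.002,"y": 0,"z": 0,"rx": 0,"ry": 0,"rz": 0}
    - {"x": 0.001,"y": 0,"z": 0,"rx": 0,"ry": 0,"rz": 0}
    - {"x": 0,"y": 0,"z": 0,"rx": 0,"ry": 0,"rz": 0}
    - {"x": 0,"y": 0,"z": 0,"rx": 0,"ry": 0,"rz": 0}
    - {"x": 0,"y": 0,"z": 0,"rx": 0,"ry": 0,"rz": 0}
  claw: 0.6

```text
time: 23.88
tool_pos: [0.4539, -0.2522, 0.1984]
ee_rot: [3.14, 0.008, 1.687]
wrist_force: [1.2, 0.1, 0.5]
width: 0.054
```

jog_arm:
  series:
    - {"x": 0,"y": 0,"z": -0.01,"rx": 0,"ry": 0,"rz": 0}
    - {"x": 0,"y": 0,"z": -0.02,"rx": 0,"ry": 0,"rz": 0}
    - {"x": 0,"y": 0,"z": -0.03,"rx": 0,"ry": 0,"rz": 0}
    - {"x": 0,"y": 0,"z": -0.03,"rx": 0,"ry": 0,"rz": 0}
    - {"x": 0,"y": 0,"z": -0.03,"rx": 0,"ry": 0,"rz": 0}
    - {"x": 0,"y": 0,"z": -0.02,"rx": 0,"ry": 0,"rz": 0}
    - {"x": 0,"y": 0,"z": 0,"rx": 0,"ry": 0,"rz": 0}
    - {"x": 0,"y": 0,"z": 0,"rx": 0,"ry": 0,"rz": 0}
    - {"x": 0,"y": 0,"z": 0,"rx": 0,"ry": 0,"rz": 0}

```text
time: 24.63
tool_pos: [0.4525, -0.2515, 0.3461]
ee_rot: [3.142, 0.009, 1.686]
wrist_force: [0.2, 0.3, 0.3]
width: 0.0562
```

```bash
python3 -c "
from p import *
o=robot.get_obs();print(o['time'],o['tool_pos'],o['wrist_force'])
s=snap('scene','s13')
"
python3 -c "
import cv2,numpy as np;a=cv2.imread('pics/s13.png');b=cv2.imread('pics/scene0.png')
f=lambda i:cv2.resize(i[175:315,205:325],None,fx=3.3,fy=3.3,interpolation=2)
cv2.imwrite('pics/s13c.png',np.hstack([f(b),f(a)]))"

```

```text
24.6333 [ 0.4525 -0.2515  0.3461] [0.2496 0.256  0.338 ]
```

View pics/s13c.png

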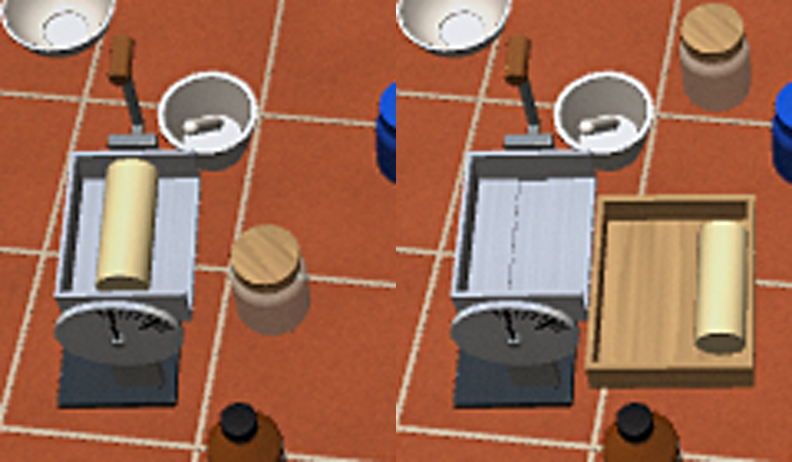

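The mould, lever and pointer match the first picture, so it's level to within about 1°. I'll do one last check from above for motion and tray position, then hand in.

```bash
python3 -c "
from p import *
s=snap('top','t14')
for n in ['tray','soap','jar','mortar','amber_bottle','bowl','carton','tall_jar']:
    print(n,[(np.round(d['bbox']).astype(int).tolist(),round(d['p'],2)) for d in cams.look_for(n,s)])
snap('scene','s14')
a=cv2.imread('pics/s13.png').astype(int);b=cv2.imread('pics/s14.png').astype(int);print(abs(a-b)[230:300,255:330].mean(), abs(a-b).mean())
a=cv2.imread('pics/t14.png');cv2.imwrite('pics/t14c.png',cv2.resize(a[150:350,240:480],None,fx=3,fy=3))"

```

```text
tray [([165, 306, 48, 53], 0.82), ([337, 204, 51, 66], 0.69)]
soap [([339, 218, 17, 44], 0.85)]
jar [([348, 308, 24, 21], 0.94), ([316, 280, 24, 23], 0.79)]
mortar [([376, 273, 31, 35], 0.93)]
amber_bottle [([351, 166, 19, 27], 0.82)]
bowl [([442, 315, 30, 39], 0.68), ([260, 278, 30, 24], 0.17)]
carton [([258, 279, 33, 23], 0.98), ([382, 202, 42, 54], 0.74)]
tall_jar [([262, 144, 23, 32], 0.81)]
1.5474285714285714 1.8068706597222222
```

View pics/t14c.png

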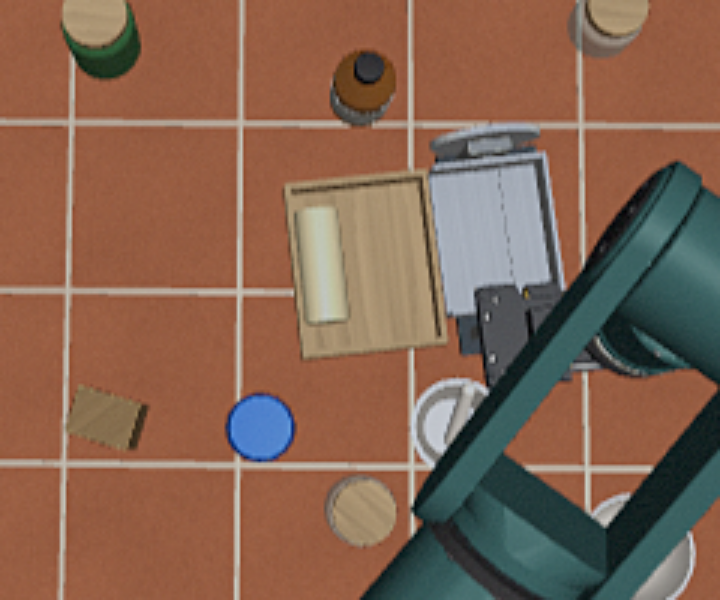

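The view from above agrees: the soap lies in the tray at (322,265), the jar stands upright at (362,512), and the other things haven't moved. I'll hand the job in.

```bash
python3 -c "
from bench import ticket
print(ticket.close_job())"

```

```text
the job is handed in; nothing more can be done
None
```

The job is done and handed in at about 25 s of the 67 s allowed. No verdict is reported.

**What I did**
- **Jar:** I gripped it and set it down upright at about (0.31, -0.12).
- **Tray:** I pinched the 170 x 140 mm tray by its outer wall and slid it under the lip. Its centre is about 109 mm in front of the hinge, within about 5 mm of the mould's middle and squared to it.
- **Mould:** I pushed the lever to about 49–50°, with the pointer on the thick 50° tick, and held it there for over 1.2 s. Then I brought it back and let go.

**Last checks**
- The mould, lever and pointer match the first picture, so it is level to within about 1°.
- The soap lies inside the tray against its outer wall. Two pictures in a row showed no movement beyond image noise.
- The jar is upright and clear of the tray, and the bystanders are where they were, as far as the arm left them visible. The robot touches nothing.
- **Off plan:** when the soap hit the outer wall, the tray looked to have shifted a few mm outward, still well inside the tolerance. On the return stroke the fingers rose too far, to the middle of the roller, at about 28°, so I lowered them and finished the return.

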